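Drain grinding balls through a spring gate and hold the gate at 40 degrees

TASK

Pour all six steel grinding balls from the porcelain cup into the trough of the ball dispenser while its spring gate is shut, and stand the cup back upright on the bench. Then lift the gate by its bar to 40 degrees so that the balls run out into the dispenser's tray, and finish with the gripper still holding the gate open at 40 degrees (it springs shut when let go). Leave the lidded specimen cup and the timer where they are.

Things in the scene. Friction and masses are not known exactly. Their poses are not given: they have to be found in the camera images.
- hopper: Ball dispenser, sheet steel, fixed to the bench. Origin: on the bench under the trough; z up, outlet and tray towards its -x. Trough: open on top, inside x = -60 to 66 mm and y = -40 to 40 mm, walls 4 mm, rim 125 mm above the bench; floor slopes from 95 mm high at the back (+x) to 50 mm at the gate (-x), so that balls roll to the gate.
- trough_mouth (a point): Centre of the trough's open mouth, at rim height (125 mm above the bench).
- gate (a joint): Gate angle in rad: 0 shut (flap vertical), grows as it swings up and out over the tray; 0.698 = 40 degrees; stop at 1.3. Hinge line level, along the dispenser's y, at its x = -63 mm, 105 mm high; flap 76 mm wide, hanging 52 mm. A spring shuts it: 2.5 N at the bar when shut, 4.5 N at 40 degrees. Black pointers at its ends; marks on the side plates at 0, 20, 40 (long) and 60 degrees.
- gate_bar (a point): Middle of the gate's grip bar: round steel, 10 mm thick, level along the dispenser's y, 58 mm clear between its end arms; 42 mm out (-x) from the hinge line and at hinge height (105 mm above the bench) when shut, 32 mm out and 27 mm higher at 40 degrees. 33 mm free behind it, open in front: can be pinched from above.
- tray_in (a point): Centre of the inner floor of the dispenser's white catch tray, which is fixed to it under the gate: inside 137 mm (x) by 122 mm (y), walls 4 mm thick, top of walls 40 mm above the bench. Axes as the dispenser's.
- cup: The white porcelain cup (body), origin at the centre of its underside; see cup_mid.
- cup_mid (a point): Centre of the cup, half-way up (26 mm above its foot), z up along its axis. Round open cup, 52 mm high, straight outside, 62 mm wide; conical inside, 38 mm wide at the floor (5 mm up) to 56 mm at the rim (wall leans out 11 degrees: the balls roll out only when it is tipped about 90 degrees); about 0.09 kg. Starts upright on the bench with the six balls in it.
- ball_1_center (a point): Centre of one of the six equal steel balls, 16 mm in diameter, 16 g.
- ball_2_center (a point): Centre of one of the six equal steel balls, 16 mm in diameter, 16 g.
- ball_3_center (a point): Centre of one of the six equal steel balls, 16 mm in diameter, 16 g.
- ball_4_center (a point): Centre of one of the six equal steel balls, 16 mm in diameter, 16 g.
- ball_5_center (a point): Centre of one of the six equal steel balls, 16 mm in diameter, 16 g.
- ball_6_center (a point): Centre of one of the six equal steel balls, 16 mm in diameter, 16 g.
- specimen_cup: Bystander: lidded specimen cup, 64 mm wide, 71 mm high, origin at the centre of its underside.
- timer: Bystander: small white timer, 60x70x22 mm, origin at the centre of its underside.
Not all that is in view belongs to the job. Leave any green, purple or red look-alike of the cup alone.

How it is judged (in metres and radians):
On the way, in this order (a step that is already met when the one before it is completed fails the run):
1. all six balls lie in the trough, with the gate shut (x of ball_1_center in the frame of hopper between -0.062 and 0.068 m and y of ball_1_center in the frame of hopper between -0.04 and 0.04 m and z of ball_1_center in the frame of hopper between 0.045 and 0.122 m and x of ball_2_center in the frame of hopper between -0.062 and 0.068 m and y of ball_2_center in the frame of hopper between -0.04 and 0.04 m and z of ball_2_center in the frame of hopper between 0.045 and 0.122 m and x of ball_3_center in the frame of hopper between -0.062 and 0.068 m and y of ball_3_center in the frame of hopper between -0.04 and 0.04 m and z of ball_3_center in the frame of hopper between 0.045 and 0.122 m and x of ball_4_center in the frame of hopper between -0.062 and 0.068 m and y of ball_4_center in the frame of hopper between -0.04 and 0.04 m and z of ball_4_center in the frame of hopper between 0.045 and 0.122 m and x of ball_5_center in the frame of hopper between -0.062 and 0.068 m and y of ball_5_center in the frame of hopper between -0.04 and 0.04 m and z of ball_5_center in the frame of hopper between 0.045 and 0.122 m and x of ball_6_center in the frame of hopper between -0.062 and 0.068 m and y of ball_6_center in the frame of hopper between -0.04 and 0.04 m and z of ball_6_center in the frame of hopper between 0.045 and 0.122 m and value of joint gate below 0.06 rad), for 0.2 s.
2. the cup stands upright on the bench, let go, with the balls still in the trough (x of ball_1_center in the frame of hopper between -0.062 and 0.068 m and y of ball_1_center in the frame of hopper between -0.04 and 0.04 m and z of ball_1_center in the frame of hopper between 0.045 and 0.122 m and x of ball_2_center in the frame of hopper between -0.062 and 0.068 m and y of ball_2_center in the frame of hopper between -0.04 and 0.04 m and z of ball_2_center in the frame of hopper between 0.045 and 0.122 m and x of ball_3_center in the frame of hopper between -0.062 and 0.068 m and y of ball_3_center in the frame of hopper between -0.04 and 0.04 m and z of ball_3_center in the frame of hopper between 0.045 and 0.122 m and x of ball_4_center in the frame of hopper between -0.062 and 0.068 m and y of ball_4_center in the frame of hopper between -0.04 and 0.04 m and z of ball_4_center in the frame of hopper between 0.045 and 0.122 m and x of ball_5_center in the frame of hopper between -0.062 and 0.068 m and y of ball_5_center in the frame of hopper between -0.04 and 0.04 m and z of ball_5_center in the frame of hopper between 0.045 and 0.122 m and x of ball_6_center in the frame of hopper between -0.062 and 0.068 m and y of ball_6_center in the frame of hopper between -0.04 and 0.04 m and z of ball_6_center in the frame of hopper between 0.045 and 0.122 m and height (world z) of cup_mid between 0.02 and 0.03 m and angle between cup_mid's own z axis and vertical below 0.12 rad and contact force between cup and the fingers below 0.1 N), for 0.2 s.
At the end, for the whole second after the job is handed in: The gripper still holds the gate (over 1 N) steadily at 40 degrees, give or take 6 degrees; all six balls lie in the tray; the cup stands upright (within 7 degrees) on the bench, at rest and let go (x of ball_1_center in the frame of tray_in between -0.071 and 0.071 m and y of ball_1_center in the frame of tray_in between -0.063 and 0.063 m and z of ball_1_center in the frame of tray_in between -0.004 and 0.03 m and x of ball_2_center in the frame of tray_in between -0.071 and 0.071 m and y of ball_2_center in the frame of tray_in between -0.063 and 0.063 m and z of ball_2_center in the frame of tray_in between -0.004 and 0.03 m and x of ball_3_center in the frame of tray_in between -0.071 and 0.071 m and y of ball_3_center in the frame of tray_in between -0.063 and 0.063 m and z of ball_3_center in the frame of tray_in between -0.004 and 0.03 m and x of ball_4_center in the frame of tray_in between -0.071 and 0.071 m and y of ball_4_center in the frame of tray_in between -0.063 and 0.063 m and z of ball_4_center in the frame of tray_in between -0.004 and 0.03 m and x of ball_5_center in the frame of tray_in between -0.071 and 0.071 m and y of ball_5_center in the frame of tray_in between -0.063 and 0.063 m and z of ball_5_center in the frame of tray_in between -0.004 and 0.03 m and x of ball_6_center in the frame of tray_in between -0.071 and 0.071 m and y of ball_6_center in the frame of tray_in between -0.063 and 0.063 m and z of ball_6_center in the frame of tray_in between -0.004 and 0.03 m and height (world z) of cup_mid between 0.02 and 0.03 m and angle between cup_mid's own z axis and vertical below 0.12 rad and contact force between cup and the fingers below 0.1 N and value of joint gate between 0.593 and 0.803 rad and velocity of joint gate between -0.1 and 0.1 rad/s and contact force between the fingers and gate above 1 N and linear speed of cup below 0.02 m/s); the arm keeps its last pose, push and grip.
It fails at once if the specimen cup is shifted by more than 3 cm or tipped (distance of specimen_cup from where it was at the start of the episode above 0.03 m or angle between specimen_cup's own z axis and vertical above 0.3 rad).
It fails at once if the timer is shifted by more than 3 cm or tipped (distance of timer from where it was at the start of the episode above 0.03 m or angle between timer's own z axis and vertical above 0.3 rad).
It also fails if it takes over 61 s, if anything falls off the work surface, if the arm or the gripper's body presses on something with over 40 N, if the wrist force passes 120 N, or if a joint passes its speed limit or range.

ROBOT

A 6-joint arm with a two-finger parallel gripper is mounted at the origin on a cart in front of the work surface, level with it; the furniture and walls round the work are solid. World frame = base frame: x ahead of the robot, y to its left, z up, the work surface at z = 0. Lengths are in m, angles in degrees, forces in N, time in s.
With the tool pointing down it reaches from about 0.4 to 0.825 m from the base axis. Payload 7 kg.
Tool frame: the origin (TCP) lies at the very end of the fingers, on their centre line; the grasp point (between the pads) lies 19 mm behind it; x points along the fingers, y is the direction in which the jaws open and shut, and the axes are right-handed (so a half turn about x gives the same grasp; the last joint's range is limited). The gripper opens to 88 mm and grips with 3 to 60 N. Pads are 19 mm wide; open, the fingers measure 130 mm over their backs; the gripper's body (78 mm by 193 mm) begins 47 mm behind the grasp point.
Start: joints at [83.027, 20.546, 0.682, 0, -70.136, -16.507], TCP at [0.269, 0.619, 0.203] pointing down, gripper open.
Joint ranges: [-176.03, 176.03], [-82.01, 121.73], [-58.28, 71.71], [-173.87, 95.51], [-174.79, -0.11], [-173.66, 173.66]. Speed limits (degrees/s): [136.94, 136.94, 172.46, 180, 180, 180].

INTERFACE

Orientations are given as [roll, pitch, yaw] about the fixed x, y, z axes, in that order (R = Rz(yaw) Ry(pitch) Rx(roll)).
In Python, from plant import monitor, eyes, ticket gives the robot as it stands. The module is installed in compiled form; this text tells all that it offers.
- The arm moves only by the shell command python3 -m crank 'ROWS'. ROWS is JSON, a list of rows, each an object with "linear": the shift along the world's x, y, z in units of 60 mm (1.0 is 60 mm), a list of three; "rot": the turn, a rotation vector about the world's x, y, z in units of 5 degrees (1.0 is 5 degrees), a list of three; "hand": the opening, from 0 (shut) to 1 (fully open). In form: [{"linear": [tx, ty, tz], "rot": [ax, ay, az], "hand": hand}, ...]. A call has 1 to 20 rows; each row shifts and turns the pose as measured when the row begins; what a row does not reach is not made up. A row lasts 1/8 s, in which the tool goes at most 62.5 mm and 10.7 degrees, less where a joint would pass 70% of its speed; a pose out of reach is approached as far as the arm can. A call is refused whole if a number of a shift passes 1 or a number of a turn 1, either way. A call with a gripper value outside its range is refused whole. The fingers move at their own pace and stop on an object; the grip force is fixed at half the most. Time passes only in rows, so rows that do not move let the fingers close. It gives the time, the measured TCP pose, the force and the opening at its end, in the units of the state.
- monitor.get_obs(): the state, without advancing time (a new reading comes with each control period).
- eyes.snapshot(name): name is "side" or "top"; returns a dict with "image" (420x560x3 uint8, red, green, blue), "depth" (420x560 float32, m along the optical axis (not along the pixel's ray), 0 where there is no reading), "K" (3x3 intrinsics, pixels), "k1" (the pictures are not rectified: a ray, as slopes to the right and down, at radius r is drawn at 1 + k1 r^2 times it, then the intrinsics apply), "camera_from_world" (4x4, takes a point from world to camera coordinates). Camera axes: x right, y up, looking along -z (the intrinsics and any distortion apply to the point x, -y, -z); pixel columns grow to the right and rows downward; lengths in m; the calibration is good to about 2 mm. A picture is of the moment at which its call begins.
- ticket.close_job(): hands the job in, once; it reports no verdict.
The state is a dict: "clock": time; "joint_pos": joint angles; "qvel": joint speeds; "tau": joint torques, N m; "tool_pos": TCP position; "orientation": TCP orientation; "force": force on the tool from outside, world axes, zero at the start; "moment": the same for the moment, N m; "opening": finger opening in m.
Only numpy, scipy, OpenCV 4.12 (cv2) and the standard library are available. Lean on these libraries where they do the work, as an engineer would, in place of code of your own. Each camera call takes 0.05 s, during which the arm holds its last target.

## Working session

There is one attempt and no reset: what is moved stays moved. The work goes in short steps, Python scripts to look and compute and a shell command to move; the robot and the scene stay as the last step left them, time stands still between calls to the robot, and variables do not carry over. Pictures are saved under pics/ and viewed, and the job is handed in when it is done.

```bash
mkdir -p pics; python3 - <<'E'
from plant import monitor, eyes
import cv2,numpy as np
o=monitor.get_obs();print(o)
for n in("side","top"):
    s=eyes.snapshot(n)
    cv2.imwrite(f"pics/{n}0.png",s["image"][:,:,::-1])
    print(n,s["K"].tolist(),s["k1"],np.round(s["camera_from_world"],4).tolist())
    np.savez(f"{n}0.npz",**s)
E
```

```text
{'clock': 0.0, 'joint_pos': array([ 8.30282067e+01,  2.05940284e+01,  6.31577898e-01, -2.06127960e-02,
       -7.01361237e+01, -1.65047049e+01]), 'qvel': array([ 0.00085924,  0.04534457,  0.00207148, -0.02939867, -0.00888026,
        0.02437534]), 'tau': array([-7.04717295e-04, -5.82710302e+01,  2.93055314e+01,  6.99729145e+00,
        7.01461133e-03, -1.67542430e-04]), 'tool_pos': array([0.26873633, 0.61859379, 0.20157523]), 'orientation': array([  95.38534398,   89.8995387 , -108.09817483]), 'force': array([-0.10226062,  0.68240144, -0.33681866]), 'moment': array([-0.03796687,  0.03975994,  0.03065471]), 'opening': 0.08750621736018246}
side [[505.16963278960213, 0.0, 281.42243356460244], [0.0, 505.16963278960213, 212.09924146851355], [0.0, 0.0, 1.0]] -0.17438483551209807 [[-0.9288, -0.3704, 0.0063, 0.6251], [0.2096, -0.5115, 0.8333, -0.0606], [-0.3055, 0.7754, 0.5527, -1.2104], [0.0, 0.0, 0.0, 1.0]]
top [[464.878972928316, 0.0, 266.58605823491564], [0.0, 464.878972928316, 211.99829119840626], [0.0, 0.0, 1.0]] 0.03195921596959669 [[-0.0283, -0.9992, -0.0266, 0.3254], [0.9938, -0.031, 0.1067, -0.5478], [-0.1074, -0.0234, 0.9939, -0.9011], [0.0, 0.0, 0.0, 1.0]]
```

View pics/side0.png

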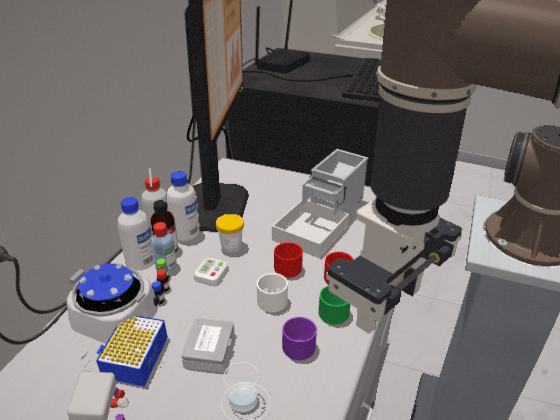

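View pics/top0.png

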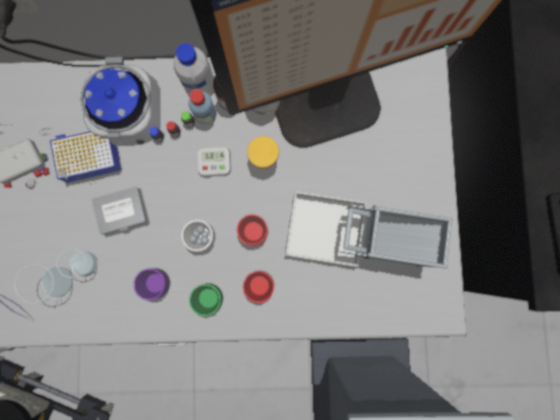

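The top view shows the white cup with the balls at (198,236); in the side view it is at (272,292). The other cups are red (252,231) and (258,287), green (206,299) and purple (151,284), so the white one with grey balls is the one meant. The dispenser spans about (290–448, 195–265), with its tray to the left (+y) and the trough to the right. The timer is at (213,162) and the yellow-lidded specimen cup at (263,152).

```bash
cat > h.py <<'E'
import numpy as np,cv2
from plant import monitor, eyes
def snap(n,f=None):
    s=eyes.snapshot(n)
    if f: cv2.imwrite(f"pics/{f}.png",s["image"][:,:,::-1])
    return s
def dist(s): return np.array([s["k1"],0,0,0,0],float)
def rays(s,uv):
    x=cv2.undistortPoints(np.array(uv,float).reshape(-1,1,2),np.array(s["K"]),dist(s))[:,0]
    d=np.c_[x[:,0],-x[:,1],-np.ones(len(x))]
    T=np.array(s["camera_from_world"]);R=T[:3,:3];t=T[:3,3]
    return -R.T@t, d@R
def plane(s,uv,z):
    c,d=rays(s,uv); k=(np.asarray(z)-c[2])/d[:,2]; return c+k[:,None]*d
def depthpts(s,uv):
    uv=np.atleast_2d(uv);c,d=rays(s,uv); D=np.array([s["depth"][int(round(v)),int(round(u))] for u,v in uv]); return c+D[:,None]*d
def cloud(s):
    H,W=s["depth"].shape;u,v=np.meshgrid(np.arange(W),np.arange(H))
    c,d=rays(s,np.c_[u.ravel(),v.ravel()]); P=c+s["depth"].reshape(-1,1)*d
    P[s["depth"].ravel()==0]=np.nan
    return P.reshape(H,W,3)
def proj(s,P):
    T=np.array(s["camera_from_world"]);p=np.atleast_2d(P)@T[:3,:3].T+T[:3,3]
    q=p*[1,-1,-1]
    return cv2.projectPoints(q,np.zeros(3),np.zeros(3),np.array(s["K"]),dist(s))[0][:,0]
def crop(s,x0,x1,y0,y1,k,f):
    cv2.imwrite(f"pics/{f}.png",cv2.resize(np.ascontiguousarray(s["image"][y0:y1,x0:x1,::-1]),None,fx=k,fy=k,interpolation=cv2.INTER_CUBIC))
E
python3 - <<'E'
from h import *
S=dict(np.load("side0.npz"));T=dict(np.load("top0.npz"))
crop(T,280,460,180,280,4,"t_hop");crop(S,255,385,140,260,5,"s_hop");crop(T,170,290,130,310,3,"t_cup")
C=cloud(T)
# cup: rim points
for n,uv in dict(cup=(198,236),red1=(252,231),red2=(258,287),green=(206,299),purple=(151,284),timer=(213,162),spec=(263,152)).items():
    print(n,plane(T,[uv],.05).round(3)[0],depthpts(T,uv).round(3)[0])
# cup rim: depth z between .045,.06 near
P=C[205:268,165:230].reshape(-1,3);m=(P[:,2]>.047)&(P[:,2]<.057)
print("rim n",m.sum(),cv2.minEnclosingCircle(P[m][:,:2].astype(np.float32)),P[m][:,2].mean())
P=C[200:260,285:450].reshape(-1,3)
for a,b in ((.03,.045),(.118,.132)):
    m=(P[:,2]>a)&(P[:,2]<b); print(a,m.sum(),cv2.minAreaRect((P[m][:,:2]*1000).astype(np.float32)),P[m][:,2].mean())
E
```

```text
cup [0.512 0.445 0.05 ] [0.514 0.451 0.017]
red1 [0.519 0.338 0.05 ] [0.522 0.341 0.005]
red2 [0.41  0.329 0.05 ] [0.407 0.332 0.003]
green [0.389 0.431 0.05 ] [0.386 0.438 0.002]
purple [0.421 0.538 0.05 ] [0.419 0.551 0.003]
timer [0.659 0.413 0.05 ] [0.666 0.417 0.019]
spec [0.676 0.312 0.05 ] [0.671 0.312 0.074]
rim n 184 ((0.5129736661911011, 0.4479162395000458), 0.030961988493800163) 0.05054654070230856
0.03 336 ((518.4658813476562, 182.43106079101562), (181.66366577148438, 118.09154510498047), 88.14236450195312) 0.03841374792625096
0.118 785 ((495.67523193359375, 53.46221923828125), (139.00076293945312, 92.45829010009766), 79.91345977783203) 0.12656769724449468
```

View pics/t_hop.png

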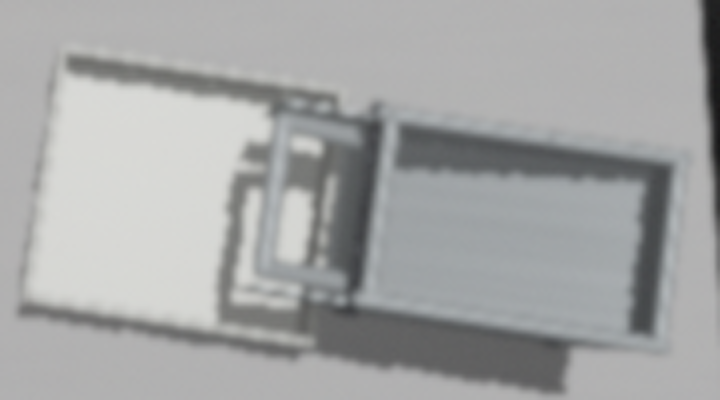

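View pics/s_hop.png

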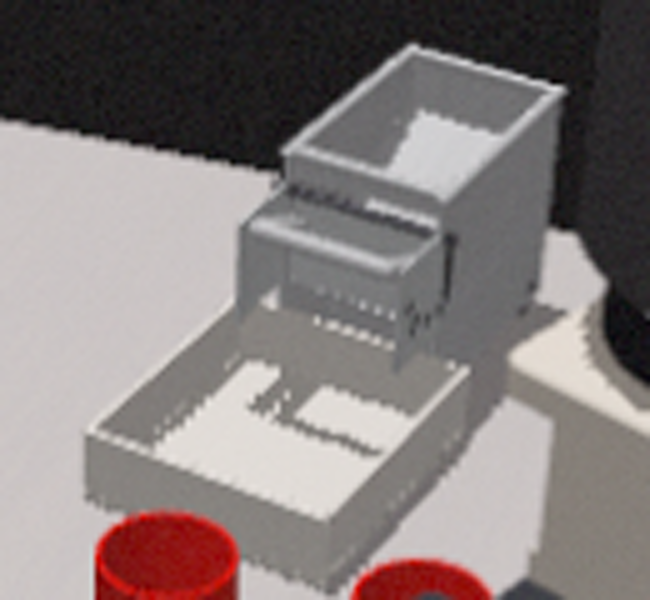

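View pics/t_cup.png

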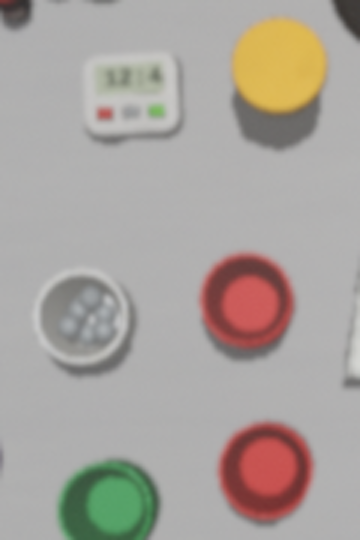

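The enlarged crop confirms that the white cup, at (198,236), holds the grey balls. Trough rim corners in the crop are about (375,103), (688,152), (668,350) and (350,303). The bar runs about (280,115) to (262,275).

```bash
python3 - <<'E'
from h import *
S=dict(np.load("side0.npz"));T=dict(np.load("top0.npz"))
c=np.array([(380,105),(686,154),(666,348),(350,303)])/4+[280-.4,180-.4]
P=plane(T,c,.125);print(P.round(4))
e=[np.linalg.norm(P[i]-P[(i+1)%4]) for i in range(4)];print("edges (134,88)",np.round(e,4))
ctr=P.mean(0)
dx=((P[1]-P[0])+(P[2]-P[3]));yaw=np.degrees(np.arctan2(dx[1],dx[0]));print("centre",ctr,"yaw",yaw)
# side view rim corners crop /5 + (255,140)
c2=np.array([(413,46),(566,90),(440,200),(285,150)])/5+[255-.4,140-.4]
Q=plane(S,c2,.125);print("side",Q.round(4),Q.mean(0))
b=np.array([(282,122),(262,278)])/4+[280,180]
B=plane(T,b,.110);print("bar ends",B.round(4),B.mean(0))
# rim depth points
C=cloud(T);P=C[195:275,360:455].reshape(-1,3);m=(P[:,2]>.118)&(P[:,2]<.134)
print(cv2.minAreaRect((P[m][:,:2]*1000).astype(np.float32)))
# cup side
print("cup side depth")
C=cloud(S);P=C[270:315,250:295].reshape(-1,3);m=(P[:,2]>.047)&(P[:,2]<.057)
print(m.sum(),cv2.minEnclosingCircle(P[m][:,:2].astype(np.float32)))
hx=np.array([np.cos(np.radians(yaw)),np.sin(np.radians(yaw)),0])
o=ctr-0.003*hx;print("origin",o,"bar",o-.105*hx, "hx",hx)
print(proj(T,[o+[0,0,0],o-.105*hx+[0,0,-.02]]),proj(S,[o-.105*hx+[0,0,-.02]]))
E
```

```text
[[ 0.5524  0.112   0.125 ]
 [ 0.5261 -0.0217  0.125 ]
 [ 0.4407 -0.0069  0.125 ]
 [ 0.4641  0.13    0.125 ]]
edges (134,88) [0.1363 0.0867 0.1389 0.0901]
centre [0.49583332 0.05332706 0.125     ] yaw -100.4053632715583
side [[ 0.5258 -0.0245  0.125 ]
 [ 0.4391 -0.0069  0.125 ]
 [ 0.468   0.1274  0.125 ]
 [ 0.5513  0.1093  0.125 ]] [0.49605981 0.05132325 0.125     ]
bar ends [[0.5469 0.1531 0.11  ]
 [0.4759 0.1656 0.11  ]] [0.51140926 0.15935279 0.11      ]
((495.34027099609375, 52.91752243041992), (139.39739990234375, 92.9094467163086), 79.39517974853516)
cup side depth
216 ((0.513791561126709, 0.4489723742008209), 0.033225852996110916)
origin [0.49637515 0.05627772 0.125     ] bar [0.51533933 0.15955095 0.125     ] hx [-0.18061121 -0.98355457  0.        ]
[[407.80255524 236.04780503]
 [347.39495526 227.97018297]] [[318.85809945 189.41013558]]
```

```bash
python3 - <<'E'
from h import *
from scipy.spatial.transform import Rotation as R
S=dict(np.load("side0.npz"));T=dict(np.load("top0.npz"))
r=R.from_euler('xyz',[95.385,89.8995,-108.098],degrees=True).as_matrix();print("tool axes cols\n",r.round(3))
A=cloud(T);B=cloud(S)
for n,C in(("top",A),("side",B)):
    P=C.reshape(-1,3);P=P[~np.isnan(P[:,0])]
    P=P[(P[:,0]>.3)&(P[:,0]<1.2)&(P[:,1]>-.5)&(P[:,1]<.7)]
    H=np.full((18,24),np.nan)
    i=((P[:,0]-.3)/.05).astype(int);j=((P[:,1]+.5)/.05).astype(int)
    M=np.full((18,24),-9.);np.maximum.at(M,(i,j),P[:,2])
    print(n,"rows x .3.. cols y -.5..");print("      "+" ".join(f"{int(-50+5*k):4d}" for k in range(24)))
    for k in range(18):print(f"{.3+.05*k:.2f} "," ".join(f"{int(v*100):4d}" if v>-5 else "   ." for v in M[k]))
# low part of the monitor
P=B.reshape(-1,3);m=(P[:,0]>.5)&(P[:,2]>.15)&(P[:,2]<.6)&(P[:,1]>-.2)&(P[:,1]<.6)
Q=P[m]
for a in np.arange(.15,.6,.05):
    q=Q[(Q[:,2]>a)&(Q[:,2]<a+.05)]
    if len(q):print(a,len(q),np.nanpercentile(q,[2,98],axis=0).round(2).tolist())
E
```

```text
tool axes cols
 [[-0.001 -0.398 -0.917]
 [-0.002 -0.917  0.398]
 [-1.     0.002 -0.   ]]
top rows x .3.. cols y -.5..
       -50  -45  -40  -35  -30  -25  -20  -15  -10   -5    0    5   10   15   20   25   30   35   40   45   50   55   60   65
0.30   -88  -88    .    .    .    .    .    .    0    0    0    0    0    0    0    0    0    0    0    0    0   45   42   34
0.35     .    .    .    .    .    .    .   23   23    0    0    0    0    0    0    0    5    5    5    5    5    5    0    0
0.40     .    .    .    .    .    .    .   23   23   12   12   12    4    4    0    1    5    5    5    5    5    5    0    6
0.45     .    .    .    .    .    .    .   24   23   13   13   12   13   11    4    4    5    5    5    5    5    0    0    6
0.50     .    .    .    .    .    .    .   24   23   12   13   13   13   11    0    4    5    5    5    5    0    3    3    3
0.55     .    .    .    .    .    .   23   24   23    0    0    0   12   11    4    4    5    5    0    0    0    3    3    3
0.60     .    .    .    .    .    .   23   23   23    0    0    0    0    0    0    7    7    1    2
[... 3674 characters left out ...]
    .    .    .    .    .    .    .
1.15     .    .    .    .    .    .    .    .    .    .    .    .    .    .    .    .    .    .    .    .    .    .    .    .
0.15 5878 [[0.52, -0.11, 0.15], [0.92, 0.59, 0.2]]
0.2 6263 [[0.51, -0.19, 0.2], [0.92, 0.59, 0.25]]
0.25 4422 [[0.69, 0.04, 0.25], [0.92, 0.59, 0.3]]
0.30000000000000004 5045 [[0.69, 0.04, 0.3], [0.92, 0.59, 0.35]]
0.3500000000000001 5383 [[0.69, 0.04, 0.35], [0.92, 0.59, 0.4]]
0.40000000000000013 5684 [[0.69, 0.04, 0.4], [0.92, 0.59, 0.45]]
0.45000000000000007 6003 [[0.69, 0.04, 0.45], [0.92, 0.59, 0.5]]
0.5000000000000001 4774 [[0.69, 0.16, 0.5], [0.92, 0.59, 0.55]]
0.5500000000000002 1554 [[0.69, 0.36, 0.55], [0.92, 0.59, 0.59]]
```

```bash
cat > ik.py <<'E'
import numpy as np
from scipy.spatial.transform import Rotation as R
def tool(d,th,flip):
    # tool leaning: points down and along heading d by lean th (deg); jaw horizontal perpendicular
    h=np.array([np.cos(np.radians(d)),np.sin(np.radians(d)),0]);z=np.array([0,0,1.])
    x=np.sin(np.radians(th))*h-np.cos(np.radians(th))*z
    y=np.cross(z,h)*(1 if flip else -1)   # flip -> jaw y heading d+90
    return np.c_[x,y,np.cross(x,y)]
def wrist(Rt,j1,p):
    A=R.from_euler('z',j1,degrees=True)*R.from_euler('y',p,degrees=True)
    M=A.inv()*R.from_matrix(Rt)
    a,b,c=M.as_euler('XYX',degrees=True) # b in 0..180
    w=lambda v:(v+180)%360-180
    return w(a),-b,w(-90-c)
E
python3 - <<'E'
from ik import *
print("check start",wrist(R.from_euler('xyz',[95.385,89.8995,-108.098],degrees=True).as_matrix(),83.03,20))
for f in(0,1):
  for d,j1s in((70,(57,)),(80,(45,55,65))):
    for j1 in j1s:
      for th in (30,0,-30,-60,-70,-80):
        print(f,d,j1,th,*[np.round(wrist(tool(d,th,f),j1,p),0).tolist() for p in (0,20,40)])
E
```

```text
check start (np.float64(0.020628581993690887), np.float64(-70.09861163788261), np.float64(-16.505961290699247))
0 70 57 30 [7.0, -61.0, 105.0] [10.0, -41.0, 109.0] [18.0, -22.0, 118.0]
0 70 57 0 [0.0, -90.0, 103.0] [0.0, -70.0, 103.0] [0.0, -50.0, 103.0]
0 70 57 -30 [-7.0, -119.0, 105.0] [-7.0, -99.0, 102.0] [-7.0, -79.0, 100.0]
0 70 57 -60 [-21.0, -148.0, 115.0] [-14.0, -128.0, 106.0] [-12.0, -109.0, 100.0]
0 70 57 -70 [-32.0, -156.0, 124.0] [-18.0, -138.0, 108.0] [-14.0, -119.0, 101.0]
0 70 57 -80 [-52.0, -164.0, 143.0] [-24.0, -147.0, 113.0] [-16.0, -129.0, 103.0]
0 80 45 30 [18.0, -66.0, 129.0] [23.0, -47.0, 137.0] [36.0, -29.0, 153.0]
0 80 45 0 [0.0, -90.0, 125.0] [0.0, -70.0, 125.0] [0.0, -50.0, 125.0]
0 80 45 -30 [-18.0, -114.0, 129.0] [-17.0, -95.0, 123.0] [-17.0, -76.0, 117.0]
0 80 45 -60 [-45.0, -135.0, 144.0] [-35.0, -120.0, 128.0] [-31.0, -103.0, 117.0]
0 80 45 -70 [-58.0, -140.0, 154.0] [-43.0, -127.0, 133.0] [-35.0, -112.0, 118.0]
0 80 45 -80 [-73.0, -144.0, 166.0] [-52.0, -134.0, 139.0] [-41.0, -120.0, 121.0]
0 80 55 30 [14.0, -63.0, 118.0] [18.0, -44.0, 125.0] [30.0, 
[... 2023 characters left out ...]
 55 -60 [-36.0, -142.0, -47.0] [-26.0, -125.0, -61.0] [-22.0, -106.0, -70.0]
1 80 55 -70 [-49.0, -148.0, -36.0] [-33.0, -133.0, -57.0] [-26.0, -116.0, -69.0]
1 80 55 -80 [-67.0, -153.0, -20.0] [-42.0, -141.0, -51.0] [-30.0, -125.0, -67.0]
1 80 65 30 [8.0, -61.0, -73.0] [11.0, -41.0, -68.0] [20.0, -22.0, -58.0]
1 80 65 0 [0.0, -90.0, -75.0] [0.0, -70.0, -75.0] [0.0, -50.0, -75.0]
1 80 65 -30 [-8.0, -119.0, -73.0] [-8.0, -99.0, -76.0] [-8.0, -79.0, -78.0]
1 80 65 -60 [-24.0, -147.0, -62.0] [-17.0, -128.0, -72.0] [-14.0, -109.0, -78.0]
1 80 65 -70 [-35.0, -155.0, -52.0] [-21.0, -137.0, -69.0] [-16.0, -118.0, -77.0]
1 80 65 -80 [-56.0, -162.0, -33.0] [-28.0, -147.0, -64.0] [-19.0, -128.0, -75.0]
```

```bash
python3 -m crank '[{"linear":[0.2,-0.2,0.1],"rot":[0,0,-1],"hand":1},{"linear":[0.25,-0.25,0],"rot":[0,0,-1],"hand":1},{"linear":[0.25,-0.25,0],"rot":[0,0,-1],"hand":1},{"linear":[0.25,-0.25,0],"rot":[0,0,-1],"hand":1}]'; python3 -c "
from h import *
print(monitor.get_obs()['joint_pos'].round(1))"
```

```text
clock: 0.6
tool_pos: [0.3255, 0.56, 0.2052]
orientation: [101.4, 89.7, -122.6]
force: [0.4, 0.2, -0.4]
opening: 0.0876
[ 77.   18.1  -2.4  -0.1 -69.7 -30.9]
```

```bash
python3 -m crank '[{"linear":[0.27,-0.24,0],"rot":[0,0,-1],"hand":1},{"linear":[0.27,-0.24,0],"rot":[0,0,-1],"hand":1},{"linear":[0.27,-0.24,0],"rot":[0,0,-1],"hand":1},{"linear":[0.27,-0.24,0],"rot":[0,0,-1],"hand":1},{"linear":[0.27,-0.24,0],"rot":[0,0,-1],"hand":1},{"linear":[0.27,-0.24,0],"rot":[0,0,-1],"hand":1},{"linear":[0.27,-0.24,0],"rot":[0,0,-1],"hand":1},{"linear":[0.27,-0.24,0],"rot":[0,0,-1],"hand":1},{"linear":[0.27,-0.24,0],"rot":[0,0,-1],"hand":1},{"linear":[0.27,-0.24,0],"rot":[0,0,-1],"hand":1},{"linear":[0.27,-0.24,0],"rot":[0,0,-1],"hand":1},{"linear":[0,0,-0.1],"rot":[0.98,-0.17,0],"hand":1},{"linear":[0,0,-0.2],"rot":[0.98,-0.17,0],"hand":1},{"linear":[0,0,-0.2],"rot":[0.98,-0.17,0],"hand":1},{"linear":[0,0,-0.2],"rot":[0.98,-0.17,0],"hand":1},{"linear":[0,0,-0.2],"rot":[0.98,-0.17,0],"hand":1},{"linear":[0,0,-0.2],"rot":[0.98,-0.17,0],"hand":1}]'; cat > st.py <<'E'
from h import *
from ik import *
o=monitor.get_obs();Rt=R.from_euler('xyz',o["orientation"],degrees=True).as_matrix();x,y=Rt[:,0],Rt[:,1]
p=o["tool_pos"]
print("t",o["clock"],"tcp",p.round(4),"grasp",(p-.019*x).round(4),"x",x.round(3),"y",y.round(3),"jawhead",np.degrees(np.arctan2(y[1],y[0])).round(1),"F",o["force"].round(1),"open",o["opening"].round(4))
print("joints",o["joint_pos"].round(1))
E
python3 st.py; python3 - <<'E'
from h import *
s=snap("side","side1");s=snap("top","top1")
E
```

```text
clock: 2.72
tool_pos: [0.5073, 0.3927, 0.1305]
orientation: [2.4, 59.8, 81.6]
force: [-0.1, -1.0, -0.4]
opening: 0.0875Traceback (most recent call last):
  File "st.py", line 5, in <module>
    print("t",o["clock"],"tcp",p.round(4),"grasp",(p-.019*x).round(4),"x",x.round(3),"y",y.round(3),"jawhead",np.degrees(np.arctan2(y[1],y[0])).round(1),"F",o["force"].round(1),"open",o["opening"].round(4))
                                                                                                                                                                                        ^^^^^^^^^^^^^^^^^^
AttributeError: 'float' object has no attribute 'round'
```

View pics/side1.png

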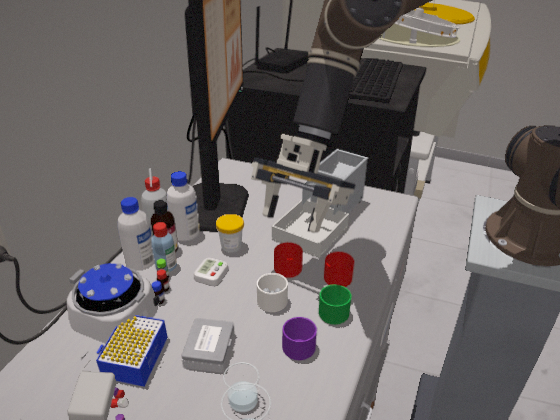

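View pics/top1.png

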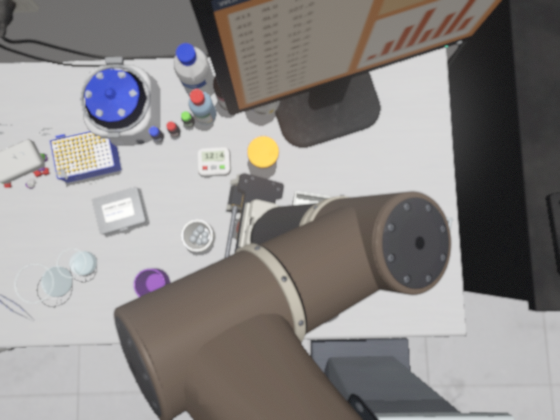

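The side view shows the open gripper leaning at about (295,195) behind the cup. The cup is undisturbed at (272,292) and the balls are still in it.

```bash
sed -i 's/o\["opening"\].round(4)/round(o["opening"],4)/' st.py; cat >> st.py <<'E'
import sys
if len(sys.argv)>1: # target grasp point, heading, lean
    a=list(map(float,sys.argv[1:])); g=np.array(a[:3]);Rd=tool(a[3],a[4],1)
    print("lin units",((g+.019*Rd[:,0]-p)/.06).round(2),"rot units",(R.from_matrix(Rd@Rt.T).as_rotvec(degrees=True)/5).round(2))
E
python3 st.py .513 .4485 .035 80 30
python3 st.py .503 .390 .137 80 30
```

```text
t 2.825 tcp [0.5065 0.3907 0.1285] grasp [0.5052 0.3813 0.145 ] x [ 0.071  0.495 -0.866] y [-0.983  0.184  0.025] jawhead 169.4 F [-0.5 -0.8  1. ] open 0.0878
joints [ 40.7  12.4 -16.8 -29.9 -41.3 -32.4]
lin units [ 0.14  1.12 -1.83] rot units [-0.04 -0.28  0.13]
t 2.825 tcp [0.5065 0.3907 0.1285] grasp [0.5052 0.3813 0.145 ] x [ 0.071  0.495 -0.866] y [-0.983  0.184  0.025] jawhead 169.4 F [-0.5 -0.8  1. ] open 0.0878
joints [ 40.7  12.4 -16.8 -29.9 -41.3 -32.4]
lin units [-0.03  0.14 -0.13] rot units [-0.04 -0.28  0.13]
```

```bash
python3 -m crank '[{"linear":[0,0.04,-0.08],"rot":[0,-0.28,0.13],"hand":1},{"linear":[0.02,0.18,-0.3],"rot":[0,0,0],"hand":1},{"linear":[0.02,0.18,-0.3],"rot":[0,0,0],"hand":1},{"linear":[0.02,0.18,-0.3],"rot":[0,0,0],"hand":1},{"linear":[0.02,0.18,-0.3],"rot":[0,0,0],"hand":1},{"linear":[0.02,0.18,-0.3],"rot":[0,0,0],"hand":1},{"linear":[0.02,0.12,-0.2],"rot":[0,0,0],"hand":1}]'; python3 st.py .513 .4485 .035 80 30; python3 - <<'E'
from h import *
s=snap("side","side2");crop(s,200,360,160,340,3,"side2c");s=snap("top");crop(s,140,300,140,300,3,"top2c")
E
```

```text
clock: 3.7
tool_pos: [0.5137, 0.4607, 0.014]
orientation: [-0.2, 60.0, 80.1]
force: [0.4, 1.3, -0.5]
opening: 0.0876
t 3.7 tcp [0.5137 0.4607 0.014 ] grasp [0.5121 0.4514 0.0304] x [ 0.086  0.493 -0.866] y [-0.986  0.169 -0.002] jawhead 170.3 F [ 0.4  1.3 -0.5] open 0.0876
joints [ 45.2  23.9 -16.5 -36.  -29.1 -26.3]
lin units [ 0.02 -0.05  0.08] rot units [ 0.    0.02 -0.05]
```

View pics/side2c.png

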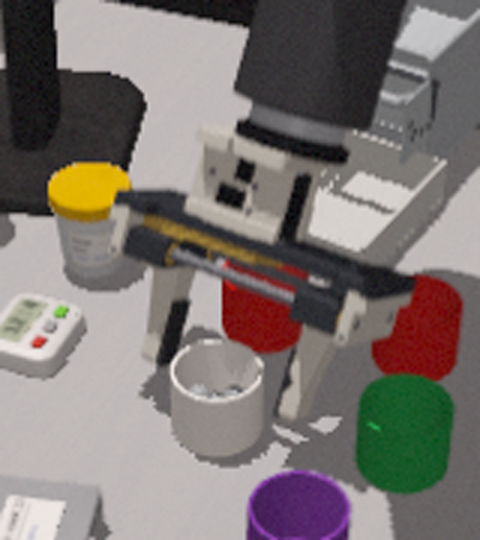

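View pics/top2c.png

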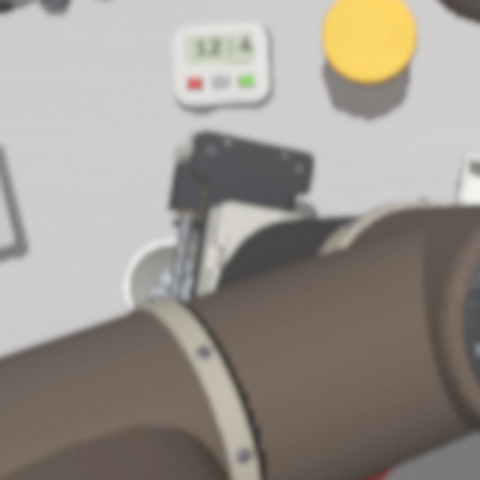

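Both fingers straddle the white cup in the crop: tips at (160,345) and (290,400), cup at (215,400). I'll raise slightly and close.

```bash
python3 -m crank '[{"linear":[0.02,-0.05,0.06],"rot":[0,0,0],"hand":1},{"linear":[0,0,0],"rot":[0,0,0],"hand":0.5},{"linear":[0,0,0],"rot":[0,0,0],"hand":0.5},{"linear":[0,0,0],"rot":[0,0,0],"hand":0.3},{"linear":[0,0,0],"rot":[0,0,0],"hand":0.3},{"linear":[0,0,0],"rot":[0,0,0],"hand":0.3},{"linear":[0,0,0],"rot":[0,0,0],"hand":0.3}]'; python3 st.py .513 .4485 .035 80 30
```

```text
clock: 4.68
tool_pos: [0.5158, 0.4567, 0.02]
orientation: [-0.3, 59.9, 79.9]
force: [0.9, 0.8, -0.5]
opening: 0.0614
t 4.675 tcp [0.5158 0.4567 0.02  ] grasp [0.5141 0.4473 0.0365] x [ 0.088  0.493 -0.865] y [-0.985  0.17  -0.003] jawhead 170.2 F [ 0.9  0.8 -0.5] open 0.0614
joints [ 44.9  23.4 -16.5 -35.7 -29.6 -26.4]
lin units [-0.02  0.02 -0.02] rot units [-0.01  0.04 -0.04]
```

```bash
python3 -m crank '[{"linear":[0,0,0.2],"rot":[0,0,0],"hand":0.3},{"linear":[0,0,0.4],"rot":[0,0,0],"hand":0.3},{"linear":[0,0,0.5],"rot":[0,0,0],"hand":0.3},{"linear":[0,0,0.5],"rot":[0,0,0],"hand":0.3},{"linear":[0,0,0.5],"rot":[0,0,0],"hand":0.3},{"linear":[0,0,0.4],"rot":[0,0,0],"hand":0.3},{"linear":[0,0,0.1],"rot":[0,0,0],"hand":0.3}]'; python3 st.py .492 .034 .188 80 0; python3 - <<'E'
from h import *
s=snap("side");crop(s,200,360,140,300,3,"side3c")
E
```

```text
clock: 5.55
tool_pos: [0.5136, 0.4547, 0.1828]
orientation: [-0.2, 60.1, 80.1]
force: [0.3, 0.1, -2.1]
opening: 0.061
t 5.55 tcp [0.5136 0.4547 0.1828] grasp [0.512  0.4454 0.1992] x [ 0.086  0.49  -0.867] y [-0.985  0.17  -0.001] jawhead 170.2 F [ 0.3  0.1 -2.1] open 0.061
joints [ 47.1  11.6 -12.2 -23.4 -42.9 -42.9]
lin units [-0.36 -7.01 -0.23] rot units [-5.88  1.04 -0.04]
```

View pics/side3c.png

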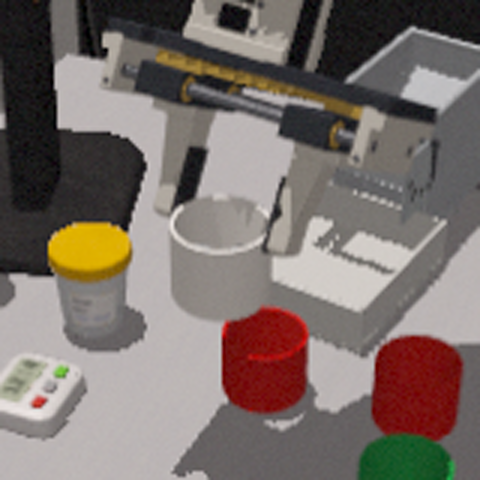

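The cup is held level at crop (220,255) and clear of the bench. The wrist reads about 2 N, which matches the weight of the cup with the balls. Next is the transit to the trough while tilting to lean 0.

```bash
python3 -m crank '[{"linear":[-0.02,-0.2,0],"rot":[0,0,0],"hand":0.3},{"linear":[-0.02,-0.35,0],"rot":[0,0,0],"hand":0.3},{"linear":[-0.02,-0.45,0],"rot":[0,0,0],"hand":0.3},{"linear":[-0.02,-0.5,0],"rot":[0,0,0],"hand":0.3},{"linear":[-0.02,-0.5,0],"rot":[-0.49,0.09,0],"hand":0.3},{"linear":[-0.02,-0.5,0],"rot":[-0.49,0.09,0],"hand":0.3},{"linear":[-0.02,-0.5,0],"rot":[-0.49,0.09,0],"hand":0.3},{"linear":[-0.02,-0.5,0],"rot":[-0.49,0.09,0],"hand":0.3},{"linear":[-0.02,-0.5,0],"rot":[-0.49,0.09,0],"hand":0.3},{"linear":[-0.02,-0.5,0],"rot":[-0.49,0.09,0],"hand":0.3},{"linear":[-0.02,-0.5,0],"rot":[-0.49,0.09,0],"hand":0.3},{"linear":[-0.02,-0.5,0],"rot":[-0.49,0.09,0],"hand":0.3},{"linear":[-0.02,-0.5,0],"rot":[-0.49,0.09,0],"hand":0.3},{"linear":[-0.02,-0.4,0],"rot":[-0.49,0.09,0],"hand":0.3},{"linear":[-0.02,-0.3,0],"rot":[-0.49,0.09,0],"hand":0.3},{"linear":[-0.02,-0.2,0],"rot":[-0.49,0.09,0],"hand":0.3},{"linear":[0,0,0],"rot":[0,0,0],"hand":0.3}]'; python3 st.py .492 .034 .188 80 0;  python3 st.py .492 .034 .188 80 -35
```

```text
clock: 7.72
tool_pos: [0.4771, 0.004, 0.1656]
orientation: [136.9, 87.6, -144.1]
force: [-0.4, 0.1, -1.7]
opening: 0.061
t 7.725 tcp [0.4771 0.004  0.1656] grasp [0.4778 0.0045 0.1846] x [-0.034 -0.024 -0.999] y [-0.981  0.19   0.028] jawhead 169.0 F [-0.4  0.1 -1.7] open 0.061
joints [ 24.6   4.8 -25.4   0.5 -62.2 -35.8]
lin units [0.25 0.5  0.06] rot units [ 0.28 -0.38  0.19]
t 7.725 tcp [0.4771 0.004  0.1656] grasp [0.4778 0.0045 0.1846] x [-0.034 -0.024 -0.999] y [-0.981  0.19   0.028] jawhead 169.0 F [-0.4  0.1 -1.7] open 0.061
joints [ 24.6   4.8 -25.4   0.5 -62.2 -35.8]
lin units [0.22 0.32 0.11] rot units [-6.6   0.9   0.29]
```

```bash
python3 -m crank '[{"linear":[0.03,0.05,0.03],"rot":[-0.94,0.13,0.04],"hand":0.3},{"linear":[0.03,0.05,0.02],"rot":[-0.94,0.13,0.04],"hand":0.3},{"linear":[0.03,0.05,0.02],"rot":[-0.94,0.13,0.04],"hand":0.3},{"linear":[0.03,0.05,0.02],"rot":[-0.94,0.13,0.04],"hand":0.3},{"linear":[0.03,0.05,0.02],"rot":[-0.94,0.13,0.04],"hand":0.3},{"linear":[0.03,0.05,0.01],"rot":[-0.94,0.13,0.04],"hand":0.3},{"linear":[0.03,0.05,0.01],"rot":[-0.94,0.13,0.04],"hand":0.3}]'; python3 st.py .492 .034 .178 80 -70; python3 - <<'E'
from h import *
s=snap("side");crop(s,240,400,100,260,3,"side4c");s=snap("top","top4")
E
```

```text
clock: 8.6
tool_pos: [0.4866, 0.0228, 0.172]
orientation: [179.7, 54.8, -100.7]
force: [-0.3, 0.7, -1.9]
opening: 0.0612
t 8.6 tcp [0.4866 0.0228 0.172 ] grasp [0.4886 0.0335 0.1875] x [-0.107 -0.566 -0.817] y [-0.983  0.181  0.003] jawhead 169.6 F [-0.3  0.7 -1.9] open 0.0612
joints [ 43.2  17.1 -26.8  20.4 -76.6 -63.8]
lin units [ 0.04 -0.11 -0.01] rot units [-6.86  1.2   0.1 ]
```

View pics/side4c.png

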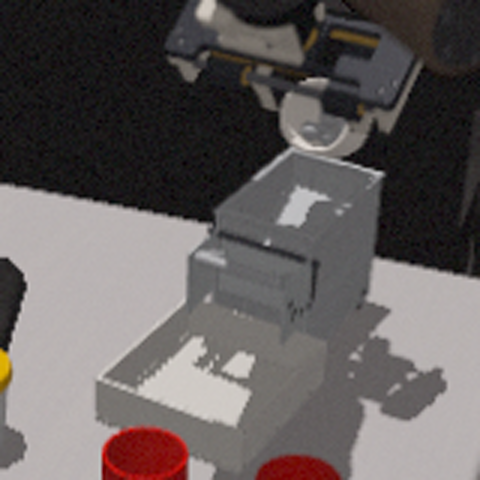

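View pics/top4.png

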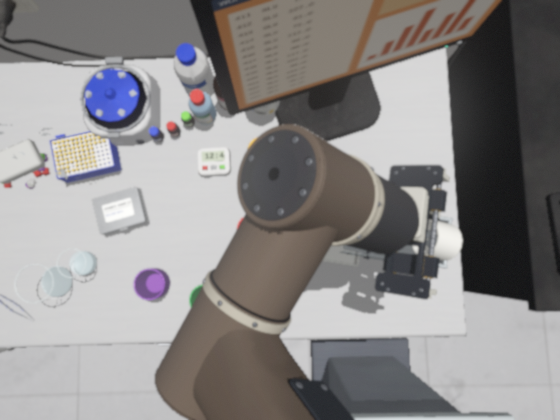

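```bash
python3 - <<'E'
from h import *
s=snap("top");C=cloud(s)
for uv in((275,175),(285,128),(240,185),(325,155),(340,205),(455,238)):print(uv,C[uv[1],uv[0]].round(3))
g=np.array([.4886,.0335,.1875]);h=np.array([.174,.985,0]);f=np.radians(65);a=np.sin(f)*h+np.cos(f)*np.array([0,0,1])
print("cup base px",proj(s,[g-.0365*a,g+.0155*a]))
E
```

```text
(275, 175) [0.534 0.288 0.551]
(285, 128) [0.578 0.278 0.548]
(240, 185) [0.531 0.322 0.523]
(325, 155) [0.546 0.245 0.572]
(340, 205) [0.507 0.23  0.54 ]
(455, 238) [0.487 0.002 0.201]
cup base px [[449.58760249 241.63146975]
 [425.22288556 236.82182479]]
```

```bash
python3 -m crank '[{"linear":[0.02,0,-0.02],"rot":[-0.98,0.17,0],"hand":0.3},{"linear":[0.02,-0.01,-0.02],"rot":[-0.98,0.17,0],"hand":0.3},{"linear":[0,-0.01,-0.02],"rot":[-0.49,0.09,0],"hand":0.3},{"linear":[0,-0.01,-0.02],"rot":[-0.49,0.09,0],"hand":0.3},{"linear":[0,-0.01,0],"rot":[-0.49,0.09,0],"hand":0.3},{"linear":[0,-0.01,0],"rot":[-0.49,0.09,0],"hand":0.3}]'; python3 st.py .492 .034 .175 80 -75; python3 - <<'E'
from h import *
s=snap("side");crop(s,240,400,100,260,3,"side5c")
E
```

```text
clock: 9.5
tool_pos: [0.488, 0.0179, 0.1672]
orientation: [179.8, 35.1, -100.9]
force: [0.2, -0.6, -2.4]
opening: 0.061
t 9.5 tcp [0.488  0.0179 0.1672] grasp [0.491  0.0332 0.1781] x [-0.155 -0.803 -0.575] y [-0.982  0.188  0.002] jawhead 169.2 F [ 0.2 -0.6 -2.4] open 0.061
joints [ 47.3  28.5 -26.   25.6 -86.3 -72. ]
lin units [ 0.01 -0.03  0.05] rot units [-3.96  0.7   0.17]
```

View pics/side5c.png

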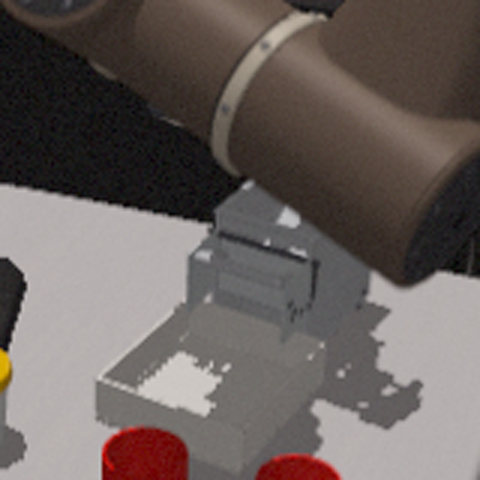

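```bash
python3 -m crank '[{"linear":[0,-0.01,0.01],"rot":[-0.49,0.09,0.02],"hand":0.3},{"linear":[0,-0.01,0.01],"rot":[-0.49,0.09,0.02],"hand":0.3},{"linear":[0,-0.01,0.01],"rot":[-0.49,0.09,0.02],"hand":0.3},{"linear":[0,0,0.01],"rot":[-0.49,0.09,0.02],"hand":0.3},{"linear":[0,0,0.01],"rot":[-0.49,0.09,0.02],"hand":0.3},{"linear":[0,0,0.01],"rot":[-0.49,0.09,0.02],"hand":0.3},{"linear":[0,0,0.01],"rot":[-0.49,0.09,0.02],"hand":0.3},{"linear":[0,0,0],"rot":[-0.49,0.09,0.02],"hand":0.3},{"linear":[0,0,0],"rot":[-0.49,0.09,0],"hand":0.3},{"linear":[0,0,0],"rot":[-0.49,0.09,0],"hand":0.3}]'; python3 st.py .492 .034 .175 80 -85; python3 - <<'E'
from h import *
s=snap("side","side6");s=snap("top","top6");crop(s,340,470,180,280,5,"top6c")
E
```

```text
clock: 10.8
tool_pos: [0.4885, 0.0166, 0.1715]
orientation: [179.8, 8.3, -100.0]
force: [0.2, 0.6, -1.1]
opening: 0.0613
t 10.8 tcp [0.4885 0.0166 0.1715] grasp [0.4917 0.0351 0.1742] x [-0.171 -0.975 -0.144] y [-0.985  0.173  0.003] jawhead 170.1 F [ 0.2  0.6 -1.1] open 0.0613
joints [ 50.1  44.2 -25.4  30.  -99.5 -79.6]
lin units [ 0.   -0.02  0.03] rot units [-0.66  0.08 -0.01]
```

View pics/top6c.png

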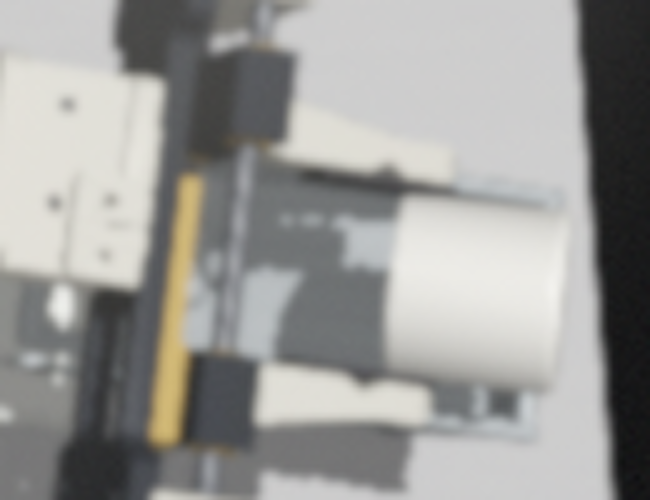

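View pics/side6.png

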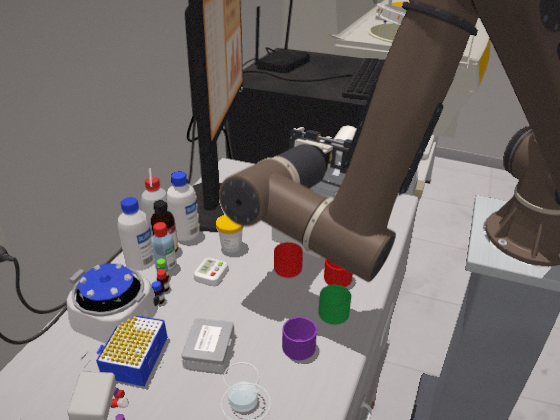

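```bash
python3 -m crank '[{"linear":[0,0,0],"rot":[-0.5,0.09,0],"hand":0.3},{"linear":[0,0,0],"rot":[-0.5,0.09,0],"hand":0.3},{"linear":[0,0,0],"rot":[-0.5,0.09,0],"hand":0.3},{"linear":[0,0,0],"rot":[0,0,0],"hand":0.3},{"linear":[0,0,0],"rot":[0,0,0],"hand":0.3},{"linear":[0,0,0],"rot":[0,0,0],"hand":0.3}]'; python3 st.py; python3 - <<'E'
from h import *
s=snap("top");crop(s,340,470,180,280,5,"top7c")
s=snap("side");C=cloud(s)
for uv in((340,260),(375,265),(300,235),(250,215),(240,195)):print(uv,C[uv[1],uv[0]].round(3))
E
```

```text
clock: 11.65
tool_pos: [0.4884, 0.0164, 0.1708]
orientation: [179.7, 0.1, -100.0]
force: [0.3, -0.1, -1.2]
opening: 0.0608
t 11.65 tcp [0.4884 0.0164 0.1708] grasp [0.4917 0.0351 0.1708] x [-0.174 -0.985 -0.002] y [-0.985  0.173  0.005] jawhead 170.0 F [ 0.3 -0.1 -1.2] open 0.0608
joints [  50.2   49.2  -25.2   30.7 -103.3  -81.8]
(340, 260) [0.375 0.483 0.177]
(375, 265) [0.315 0.479 0.181]
(300, 235) [0.455 0.462 0.194]
(250, 215) [0.549 0.467 0.215]
(240, 195) [0.743 0.121 0.014]
```

View pics/top7c.png

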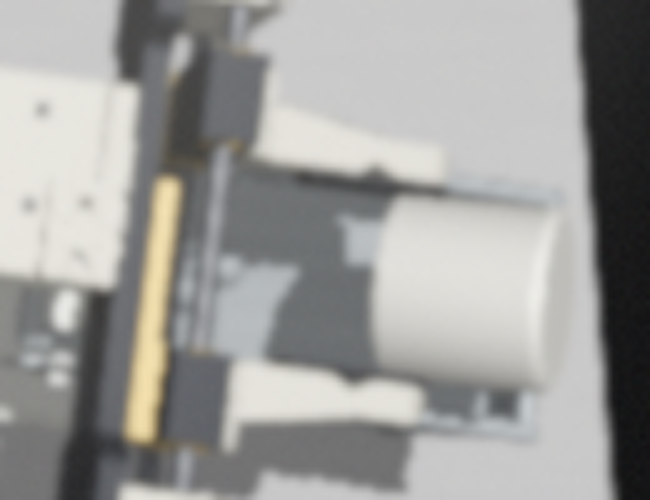

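```bash
python3 -m crank '[{"linear":[0,0,0.3],"rot":[0,0,0],"hand":0.3},{"linear":[0,0,0.4],"rot":[0.5,-0.09,0],"hand":0.3},{"linear":[0,0,0.2],"rot":[0.98,-0.17,0],"hand":0.3},{"linear":[0,0,0.1],"rot":[0.98,-0.17,0],"hand":0.3},{"linear":[0,0,0],"rot":[0.98,-0.17,0],"hand":0.3},{"linear":[0,0,0],"rot":[0.98,-0.17,0],"hand":0.3},{"linear":[0,0,0],"rot":[0.98,-0.17,0],"hand":0.3},{"linear":[0,0,0],"rot":[0.98,-0.17,0],"hand":0.3},{"linear":[0,0,0],"rot":[0.98,-0.17,0],"hand":0.3},{"linear":[0,0,0],"rot":[0.98,-0.17,0],"hand":0.3},{"linear":[0,0,0],"rot":[0.98,-0.17,0],"hand":0.3},{"linear":[0,0,0],"rot":[0.98,-0.17,0],"hand":0.3}]'; python3 st.py; python3 - <<'E'
from h import *
s=snap("top");crop(s,280,460,180,280,4,"top8c")
s=snap("side");crop(s,240,400,80,240,4,"side8c")
E
```

```text
clock: 13.25
tool_pos: [0.4854, 0.0141, 0.2473]
orientation: [-179.7, 54.5, -99.4]
force: [0.3, -0.5, -0.9]
opening: 0.061
t 13.25 tcp [0.4854 0.0141 0.2473] grasp [0.4872 0.025  0.2628] x [-0.095 -0.573 -0.814] y [-0.986  0.168 -0.003] jawhead 170.3 F [ 0.3 -0.5 -0.9] open 0.061
joints [ 43.1  12.6 -22.6  20.8 -84.7 -60.3]
```

View pics/top8c.png

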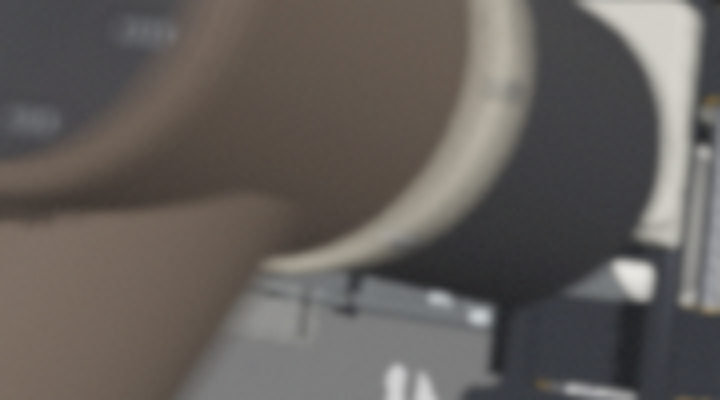

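View pics/side8c.png

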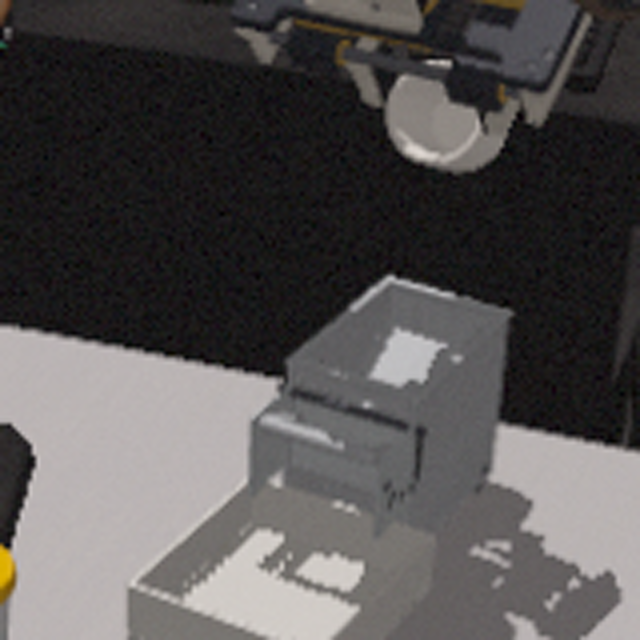

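The cup at crop (440,115) looks empty inside, and the tray has no balls, so all six should be lying at the gate. I'll check from above once the arm is clear. Now carrying the cup back.

```bash
python3 st.py .513 .4485 .19 80 30; python3 -m crank '[{"linear":[0.02,0.2,-0.02],"rot":[0.99,-0.17,0],"hand":0.3},{"linear":[0.02,0.4,-0.02],"rot":[0.99,-0.17,0],"hand":0.3},{"linear":[0.02,0.5,-0.02],"rot":[0.99,-0.17,0],"hand":0.3},{"linear":[0.02,0.5,-0.02],"rot":[0.99,-0.17,0],"hand":0.3},{"linear":[0.02,0.5,-0.02],"rot":[0.99,-0.17,0],"hand":0.3},{"linear":[0.02,0.5,-0.02],"rot":[0.99,-0.17,0],"hand":0.3},{"linear":[0.03,0.5,-0.05],"rot":[0.99,-0.17,0],"hand":0.3},{"linear":[0.03,0.5,-0.1],"rot":[0.99,-0.17,0],"hand":0.3},{"linear":[0.03,0.5,-0.1],"rot":[0.99,-0.17,0],"hand":0.3},{"linear":[0.03,0.5,-0.1],"rot":[0.99,-0.17,0],"hand":0.3},{"linear":[0.03,0.5,-0.1],"rot":[0.99,-0.17,0],"hand":0.3},{"linear":[0.03,0.5,-0.1],"rot":[0.99,-0.17,0],"hand":0.3},{"linear":[0.03,0.5,-0.1],"rot":[0.99,-0.17,0],"hand":0.3},{"linear":[0.03,0.5,-0.1],"rot":[0,0,0],"hand":0.3},{"linear":[0.03,0.5,-0.1],"rot":[0,0,0],"hand":0.3},{"linear":[0.03,0.3,0],"rot":[0,0,0],"hand":0.3},{"linear":[0,0,0],"rot":[0,0,0],"hand":0.3}]';python3 st.py .513 .4485 .0375 80 30; python3 - <<'E'
from h import *
s=snap("top","top9");crop(s,280,460,180,280,4,"top9c")
s=snap("side","side9")
E
```

```text
t 13.35 tcp [0.4856 0.0136 0.2487] grasp [0.4874 0.0244 0.2642] x [-0.094 -0.571 -0.815] y [-0.986  0.169 -0.005] jawhead 170.3 F [-0.4 -1.  -0.5] open 0.0614
joints [ 43.   12.4 -22.5  20.8 -84.8 -60.3]
lin units [ 0.48  7.4  -1.25] rot units [ 1.289e+01 -2.190e+00 -1.000e-02]
clock: 15.48
tool_pos: [0.4944, 0.4595, 0.1881]
orientation: [1.4, 59.9, 82.0]
force: [0.7, 0.1, -1.5]
opening: 0.0613
t 15.475 tcp [0.4944 0.4595 0.1881] grasp [0.4931 0.4501 0.2046] x [ 0.07   0.497 -0.865] y [-0.987  0.159  0.012] jawhead 170.8 F [ 0.7  0.1 -1.5] open 0.0613
joints [ 48.3  10.4 -12.8 -23.8 -43.5 -43.6]
lin units [ 0.34 -0.03 -2.78] rot units [-0.04 -0.14 -0.16]
```

View pics/top9.png

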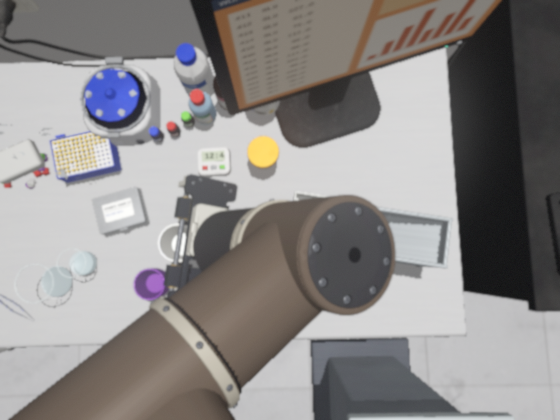

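View pics/side9.png

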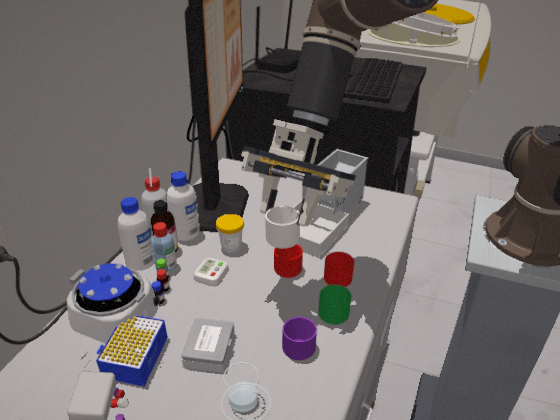

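```bash
python3 -m crank '[{"linear":[0.17,0,-0.2],"rot":[-0.02,-0.1,-0.1],"hand":0.3},{"linear":[0.17,-0.02,-0.4],"rot":[-0.02,-0.04,-0.06],"hand":0.3},{"linear":[0,-0.01,-0.5],"rot":[0,0,0],"hand":0.3},{"linear":[0,0,-0.5],"rot":[0,0,0],"hand":0.3},{"linear":[0,0,-0.5],"rot":[0,0,0],"hand":0.3},{"linear":[0,0,-0.4],"rot":[0,0,0],"hand":0.3},{"linear":[0,0,-0.1],"rot":[0,0,0],"hand":0.3}]';python3 st.py .513 .4485 .0375 80 30
```

```text
clock: 16.45
tool_pos: [0.5192, 0.4506, 0.0263]
orientation: [-0.6, 60.0, 79.0]
force: [0.4, 0.3, -0.4]
opening: 0.0614
t 16.45 tcp [0.5192 0.4506 0.0263] grasp [0.5174 0.4413 0.0428] x [ 0.095  0.491 -0.866] y [-0.983  0.181 -0.005] jawhead 169.5 F [ 0.4  0.3 -0.4] open 0.0614
joints [ 44.6  22.7 -16.8 -34.9 -29.7 -27.5]
lin units [-0.08  0.12 -0.09] rot units [0.01 0.06 0.09]
```

```bash
python3 -m crank '[{"linear":[0,0,-0.04],"rot":[0,0.06,0.09],"hand":0.3},{"linear":[0,0,-0.04],"rot":[0,0,0],"hand":0.3},{"linear":[0,0,-0.02],"rot":[0,0,0],"hand":0.3}]';python3 st.py .513 .4485 .0365 80 30; python3 - <<'E'
from h import *
s=snap("side");crop(s,220,340,210,330,5,"side10c")
C=cloud(s);P=C[240:335,230:310].reshape(-1,3);P=P[(abs(P[:,0]-.515)<.04)&(abs(P[:,1]-.445)<.045)]
print(np.nanpercentile(P[:,2],[90,95,99]))
E
```

```text
clock: 16.82
tool_pos: [0.5208, 0.4505, 0.0218]
orientation: [-0.2, 60.0, 79.8]
force: [0.3, 0.1, -0.7]
opening: 0.061
t 16.825 tcp [0.5208 0.4505 0.0218] grasp [0.5191 0.4411 0.0382] x [ 0.089  0.493 -0.866] y [-0.985  0.174 -0.002] jawhead 170.0 F [ 0.3  0.1 -0.7] open 0.061
joints [ 44.   23.3 -16.3 -35.6 -30.2 -26.1]
lin units [-0.1   0.12 -0.03] rot units [-0.    0.02  0.  ]
[0.12359618 0.1283165  0.13878271]
```

View pics/side10c.png

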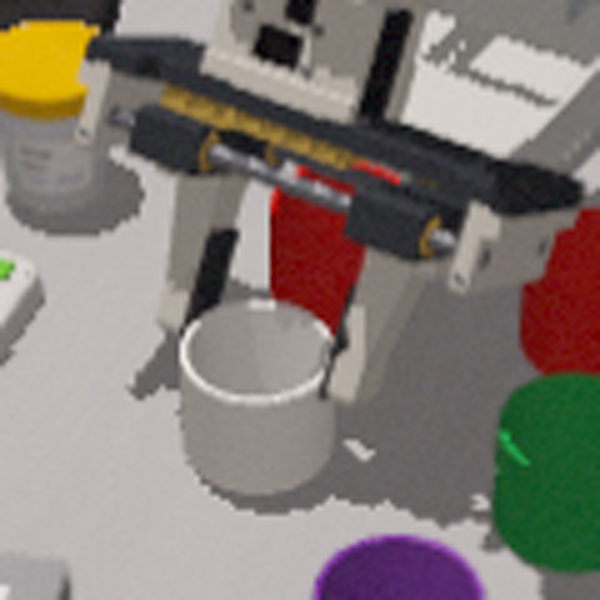

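The cup is empty, upright and about 2 mm above the bench, at crop (257,400). I'll set it down and release.

```bash
python3 -m crank '[{"linear":[0,0,-0.02],"rot":[0,0,0],"hand":0.3},{"linear":[0,0,-0.02],"rot":[0,0,0],"hand":0.3},{"linear":[0,0,0],"rot":[0,0,0],"hand":0.3}]';python3 st.py; python3 -m crank '[{"linear":[0,0,0],"rot":[0,0,0],"hand":0.8},{"linear":[0,0,0],"rot":[0,0,0],"hand":1},{"linear":[0,0,0],"rot":[0,0,0],"hand":1},{"linear":[0,0,0],"rot":[0,0,0],"hand":1}]';python3 st.py
```

```text
clock: 17.25
tool_pos: [0.5209, 0.4511, 0.0204]
orientation: [-0.3, 59.9, 79.7]
force: [-0.6, 0.7, -0.9]
opening: 0.0612
t 17.25 tcp [0.5209 0.4511 0.0204] grasp [0.5192 0.4417 0.0369] x [ 0.089  0.494 -0.865] y [-0.985  0.173 -0.003] jawhead 170.0 F [-0.6  0.7 -0.9] open 0.0612
joints [ 44.   23.4 -16.3 -35.9 -30.  -25.8]
clock: 17.75
tool_pos: [0.5214, 0.4515, 0.0212]
orientation: [-0.4, 59.8, 79.6]
force: [0.1, 0.1, 0.1]
opening: 0.0873
t 17.75 tcp [0.5214 0.4515 0.0212] grasp [0.5197 0.4421 0.0376] x [ 0.09   0.494 -0.864] y [-0.985  0.173 -0.004] jawhead 170.0 F [0.1 0.1 0.1] open 0.0873
joints [ 44.   23.4 -16.2 -35.8 -30.  -25.8]
```

```bash
python3 -m crank '[{"linear":[-0.02,-0.1,0.17],"rot":[0,0,0],"hand":1},{"linear":[-0.04,-0.2,0.35],"rot":[0,0,0],"hand":1},{"linear":[-0.05,-0.25,0.43],"rot":[0,0,0],"hand":1},{"linear":[-0.05,-0.25,0.43],"rot":[0,0,0],"hand":1},{"linear":[-0.05,-0.25,0.43],"rot":[0,0,0],"hand":1},{"linear":[-0.05,-0.25,0.43],"rot":[0,0,0],"hand":1},{"linear":[-0.2,0.2,0.3],"rot":[-0.98,0.17,0],"hand":1},{"linear":[-0.3,0.3,0],"rot":[-0.98,0.17,0],"hand":1},{"linear":[-0.3,0.4,0],"rot":[-0.98,0.17,0],"hand":1},{"linear":[-0.3,0.4,0],"rot":[-0.98,0.17,0],"hand":1},{"linear":[-0.3,0.4,0],"rot":[-0.98,0.17,0],"hand":1},{"linear":[-0.3,0.5,0],"rot":[-0.98,0.17,0],"hand":1},{"linear":[-0.3,0.5,0],"rot":[0,0,1],"hand":1},{"linear":[-0.3,0.5,0],"rot":[0,0,1],"hand":1},{"linear":[-0.3,0.5,0],"rot":[0,0,1],"hand":1},{"linear":[-0.3,0.5,0],"rot":[0,0,1],"hand":1}]';python3 st.py; python3 - <<'E'
from h import *
s=snap("top","top11");crop(s,280,460,180,280,4,"top11c")
s=snap("side","side11");crop(s,255,385,140,260,5,"side11c")
E
```

```text
clock: 19.75
tool_pos: [0.3294, 0.6207, 0.1931]
orientation: [-96.7, 88.7, 3.5]
force: [0.0, 0.5, 0.5]
opening: 0.0873
t 19.75 tcp [0.3294 0.6207 0.1931] grasp [0.329  0.6207 0.2121] x [ 0.022  0.001 -1.   ] y [-0.984 -0.177 -0.022] jawhead -169.8 F [0.  0.5 0.5] open 0.0873
joints [ 78.6  23.    2.6   1.3 -69.3 -68.9]
```

View pics/top11.png

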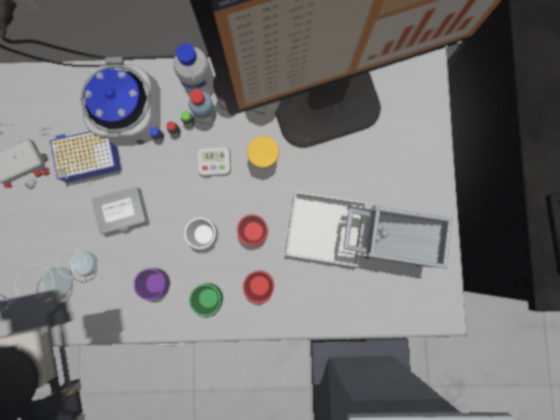

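View pics/top11c.png

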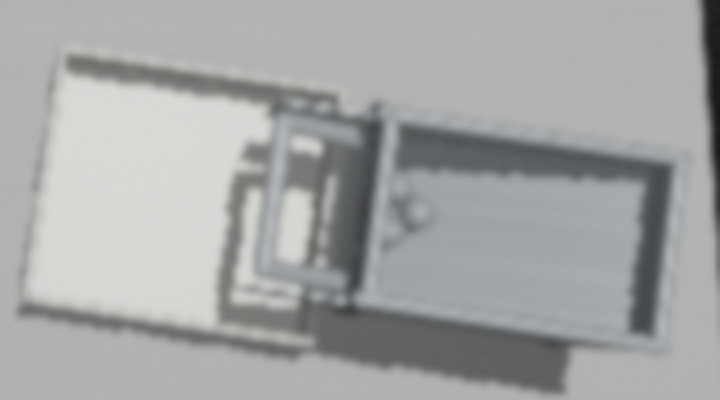

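View pics/side11.png

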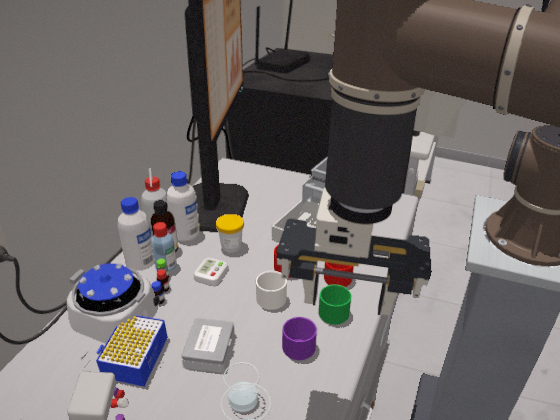

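The top view shows the cup standing empty at (201,233), the tray empty, and balls resting against the gate wall at crop (412,212) and (395,190). The rest are hidden under the front wall, and none are on the bench. Next I'll refine the bar position.

```bash
python3 - <<'E'
from h import *
s=snap("top");C=cloud(s)
P=C[200:262,335:365].reshape(-1,3);m=(P[:,2]>.095)&(P[:,2]<.122)&(P[:,1]>.135)
Q=P[m];print(m.sum(),Q.mean(0).round(4))
c,sz,a=cv2.minAreaRect((Q[:,:2]*1000).astype(np.float32));print(c,sz,a)
hx=np.array([-.18,-.983]);o=np.array([.4962,.0554]);hy=np.array([.983,-.18])
L=np.c_[(Q[:,:2]-o)@hx,(Q[:,:2]-o)@hy]
b=L[(L[:,0]<-.095)&(abs(L[:,1])<.025)];print("bar pts hopper frame x pct",np.percentile(b[:,0],[5,25,50,75,95]).round(4),Q[(L[:,0]<-.095)&(abs(L[:,1])<.025)][:,2].max(), "y ext",L[:,1].min(),L[:,1].max())
print("crop edges",plane(s,np.array([(274,195),(266,195),(283,195)])/4+[280-.4,180-.4],.107))
print("cup",plane(s,[(201,233)],.052))
E
python3 st.py
```

```text
392 [0.5101 0.1542 0.1059]
(512.6727294921875, 149.82774353027344) (35.07733917236328, 92.90725708007812) 85.91729736328125
bar pts hopper frame x pct [-0.1095 -0.1079 -0.1056 -0.1032 -0.101 ] 0.11275611974444799 y ext -0.04515726816158288 0.044647189238776024
crop edges [[0.51446695 0.1585965  0.107     ]
 [0.51457581 0.16224164 0.107     ]
 [0.51434458 0.15449733 0.107     ]]
cup [[0.51771839 0.43874891 0.052     ]]
t 19.9 tcp [0.329  0.6209 0.1924] grasp [0.3286 0.6209 0.2114] x [ 0.022  0.001 -1.   ] y [-0.984 -0.176 -0.022] jawhead -169.9 F [ 0.7  0.3 -0.6] open 0.0872
joints [ 78.7  23.    2.6   1.3 -69.2 -69. ]
```

```bash
python3 -m crank '[{"linear":[0.1,-0.2,0],"rot":[-0.1,0.25,0.9],"hand":0.8},{"linear":[0.17,-0.4,0],"rot":[0,0,1],"hand":0.6},{"linear":[0.17,-0.45,0],"rot":[0,0,1],"hand":0.5},{"linear":[0.17,-0.5,0],"rot":[0,0,1],"hand":0.4},{"linear":[0.17,-0.5,0],"rot":[0,0,1],"hand":0.3},{"linear":[0.17,-0.5,0],"rot":[0,0,1],"hand":0.3},{"linear":[0.17,-0.5,0],"rot":[0,0,1],"hand":0.3},{"linear":[0.17,-0.5,0],"rot":[0,0,1],"hand":0.3},{"linear":[0.17,-0.5,0],"rot":[0,0,1],"hand":0.3},{"linear":[0.17,-0.5,0],"rot":[0,0,1],"hand":0.3},{"linear":[0.17,-0.5,0],"rot":[0,0,1],"hand":0.3},{"linear":[0.17,-0.5,0],"rot":[0,0,1],"hand":0.3},{"linear":[0.17,-0.5,0],"rot":[0,0,1],"hand":0.3},{"linear":[0.17,-0.5,0],"rot":[0,0,1],"hand":0.3},{"linear":[0.17,-0.5,0],"rot":[0,0,0],"hand":0.3},{"linear":[0.17,-0.4,0],"rot":[0,0,0],"hand":0.3},{"linear":[0.17,-0.2,0],"rot":[0,0,0],"hand":0.27}]'; cat > st2.py <<'E'
from st import *
import sys
t=np.array([float(v) for v in sys.argv[1].split(",")]);hd=np.radians(259.6)
x=np.array([0,0,-1.]);y=np.array([np.cos(hd),np.sin(hd),0]);Rd=np.c_[x,y,np.cross(x,y)]
print("TCP lin units",((t-p)/.06).round(2),"rot units",(R.from_matrix(Rd@Rt.T).as_rotvec(degrees=True)/5).round(2))
E
sed -i 's/if len(sys.argv)>1:/if len(sys.argv)>2:/' st.py
python3 st2.py .514,.1585,.15
```

```text
clock: 22.02
tool_pos: [0.5046, 0.1279, 0.2031]
orientation: [-152.3, 89.0, 18.0]
force: [-0.1, 0.0, 0.1]
opening: 0.024
t 22.025 tcp [0.5046 0.1279 0.2031] grasp [0.5043 0.1278 0.2221] x [ 0.016  0.005 -1.   ] y [-0.169 -0.986 -0.008] jawhead -99.7 F [-0.1  0.   0.1] open 0.024
joints [ 36.1   5.3 -19.5   0.3 -64.4  44. ]
TCP lin units [ 0.16  0.51 -0.88] rot units [-0.06  0.18 -0.13]
```

```bash
python3 -m crank '[{"linear":[0.08,0.26,0],"rot":[-0.06,0.18,-0.13],"hand":0.27},{"linear":[0.08,0.25,0],"rot":[0,0,0],"hand":0.27},{"linear":[0,0,-0.4],"rot":[0,0,0],"hand":0.27},{"linear":[0,0,-0.5],"rot":[0,0,0],"hand":0.27},{"linear":[0,0,-0.1],"rot":[0,0,0],"hand":0.27}]'; python3 st2.py .514,.1585,.088; python3 - <<'E'
from h import *
s=snap("side");crop(s,255,385,110,250,4,"side12c")
E
```

```text
clock: 22.65
tool_pos: [0.5163, 0.1625, 0.1429]
orientation: [-147.2, 89.8, 22.4]
force: [0.4, -0.7, 1.1]
opening: 0.0239
t 22.65 tcp [0.5163 0.1625 0.1429] grasp [0.5163 0.1625 0.1619] x [ 0.003  0.001 -1.   ] y [-0.182 -0.983 -0.002] jawhead -100.5 F [ 0.4 -0.7  1.1] open 0.0239
joints [ 38.3  10.7 -21.3   0.1 -57.9  41.2]
TCP lin units [-0.04 -0.07 -0.91] rot units [-0.01  0.03  0.01]
```

View pics/side12c.png

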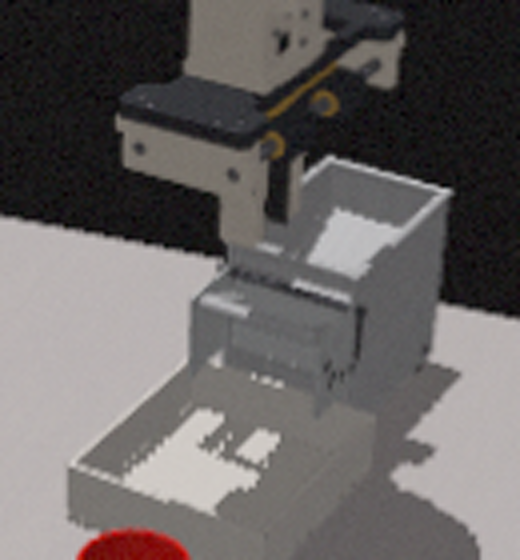

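The gripper hangs over the bar, with the front finger at crop (240,225) and the bar at about (265,310), both clear of the trough wall. I'll descend with the xy correction and watch the force.

```bash
python3 -m crank '[{"linear":[-0.04,-0.07,-0.1],"rot":[0,0,0],"hand":0.27},{"linear":[0,0,-0.25],"rot":[0,0,0],"hand":0.27},{"linear":[0,0,-0.2],"rot":[0,0,0],"hand":0.27}]'; python3 st2.py .514,.1585,.088; python3 -m crank '[{"linear":[0,0,-0.15],"rot":[0,0,0],"hand":0.27},{"linear":[0,0,-0.15],"rot":[0,0,0],"hand":0.27}]'; python3 st2.py .514,.1585,.088
```

```text
clock: 23.08
tool_pos: [0.5157, 0.1599, 0.1113]
orientation: [-142.4, 89.5, 27.2]
force: [-0.7, 0.4, 0.6]
opening: 0.0235
t 23.075 tcp [0.5157 0.1599 0.1113] grasp [0.5156 0.1599 0.1303] x [ 0.008  0.004 -1.   ] y [-0.18  -0.984 -0.005] jawhead -100.4 F [-0.7  0.4  0.6] open 0.0235
joints [ 38.1  12.2 -24.    0.1 -53.3  41.4]
TCP lin units [-0.03 -0.02 -0.39] rot units [-0.04  0.09 -0.  ]
clock: 23.32
tool_pos: [0.5156, 0.1597, 0.0918]
orientation: [-143.2, 89.5, 26.4]
force: [0.4, 0.8, -0.3]
opening: 0.0236
t 23.325 tcp [0.5156 0.1597 0.0918] grasp [0.5155 0.1597 0.1108] x [ 0.007  0.004 -1.   ] y [-0.181 -0.984 -0.005] jawhead -100.4 F [ 0.4  0.8 -0.3] open 0.0236
joints [ 38.1  13.4 -25.4   0.1 -50.7  41.4]
TCP lin units [-0.03 -0.02 -0.06] rot units [-0.04  0.08  0.  ]
```

```bash
python3 - <<'E'
from h import *
s=snap("side");crop(s,255,385,110,250,4,"side13c")
E
```

```text
(no output)
```

View pics/side13c.png

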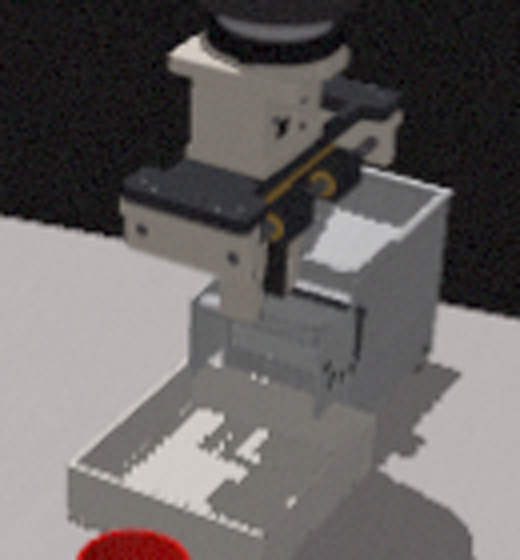

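```bash
python3 -m crank '[{"linear":[-0.02,-0.02,-0.05],"rot":[0,0,0],"hand":0.27},{"linear":[0,0,0],"rot":[0,0,0],"hand":0},{"linear":[0,0,0],"rot":[0,0,0],"hand":0},{"linear":[0,0,0],"rot":[0,0,0],"hand":0},{"linear":[0,0,0],"rot":[0,0,0],"hand":0}]'; python3 st2.py .514,.1585,.088
```

```text
clock: 24.0
tool_pos: [0.5142, 0.1583, 0.0879]
orientation: [-143.4, 89.6, 26.2]
force: [0.1, 0.0, -0.3]
opening: 0.0007
t 24.0 tcp [0.5142 0.1583 0.0879] grasp [0.5141 0.1582 0.1069] x [ 0.007  0.003 -1.   ] y [-0.181 -0.984 -0.004] jawhead -100.4 F [ 0.1  0.  -0.3] open 0.0007
joints [ 38.1  13.5 -25.8   0.1 -50.2  41.4]
TCP lin units [-0.  0.  0.] rot units [-0.04  0.08  0.  ]
```

The fingers shut fully (0.7 mm), so the bar is not between them. Looking closer.

```bash
python3 - <<'E'
from h import *
s=snap("side");crop(s,290,360,150,220,8,"side14c")
C=cloud(s)
for uv in((316,178),(320,182),(310,185),(305,184),(330,188),(325,187),(315,187)):print(uv,C[uv[1],uv[0]].round(3))
print("tcp px",proj(s,[[.5142,.1583,.0879],[.5141,.1582,.105],[.514,.1585,.105]]))
s=snap("top");crop(s,320,400,180,270,6,"top14c")
E
```

```text
(316, 178) [0.495 0.252 0.189]
(320, 182) [0.508 0.179 0.137]
(310, 185) [0.538 0.157 0.111]
(305, 184) [0.554 0.147 0.104]
(330, 188) [0.498 0.123 0.093]
(325, 187) [0.513 0.117 0.089]
(315, 187) [0.519 0.18  0.122]
tcp px [[319.14492139 195.43989401]
 [319.53754117 189.24054187]
 [319.53832173 189.30957609]]
```

View pics/side14c.png

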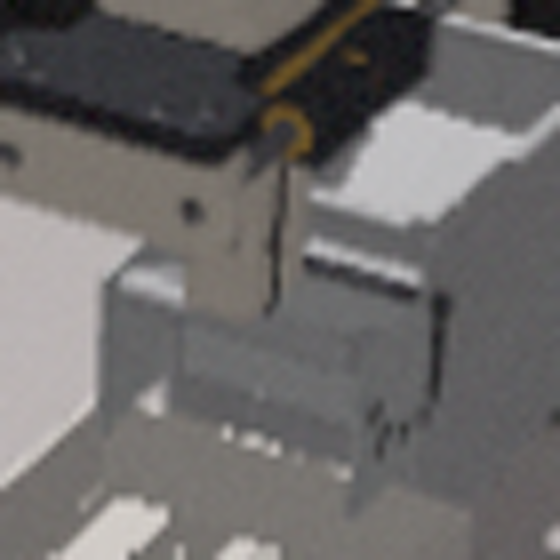

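View pics/top14c.png

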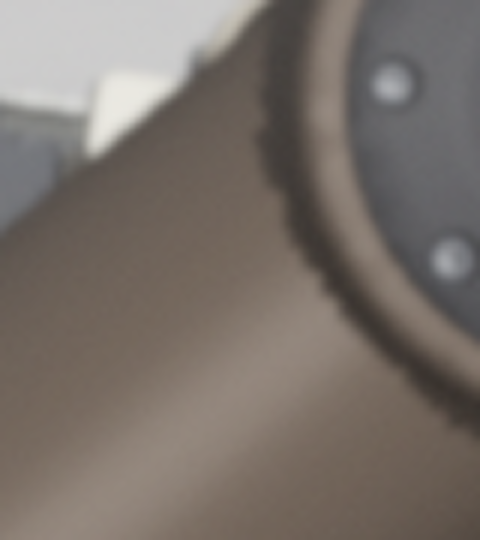

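```bash
python3 - <<'E'
from h import *
s=snap("side");C=cloud(s)
print(proj(s,[[.516,.168,.088],[.518,.178,.088],[.516,.168,.105],[.518,.178,.12],[.514,.1585,.105],[.485,.1635,.105],[.543,.1535,.105]]))
for c in (308,312,316,319,322,325,328,331,334):
    print(c,[tuple(C[r,c].round(3).tolist()) for r in range(180,204,3)])
E
```

```text
[[317.13909646 197.24908963]
 [314.98501863 199.16227481]
 [317.46316286 191.07427867]
 [315.57066435 187.41391144]
 [319.53832173 189.30957609]
 [330.70507432 192.78496332]
 [308.59139517 185.90894641]]
308 [(0.515, 0.247, 0.177), (0.553, 0.128, 0.097), (0.543, 0.157, 0.107), (0.552, 0.128, 0.08), (0.552, 0.129, 0.072), (0.553, 0.125, 0.061), (0.552, 0.126, 0.053), (0.555, 0.116, 0.038)]
312 [(0.505, 0.249, 0.18), (0.547, 0.115, 0.091), (0.532, 0.161, 0.111), (0.532, 0.159, 0.102), (0.548, 0.107, 0.061), (0.546, 0.113, 0.056), (0.547, 0.11, 0.045), (0.546, 0.11, 0.036)]
316 [(0.496, 0.25, 0.183), (0.518, 0.177, 0.132), (0.518, 0.176, 0.123), (0.518, 0.173, 0.113), (0.536, 0.115, 0.068), (0.535, 0.117, 0.061), (0.536, 0.11, 0.048), (0.542, 0.089, 0.025)]
319 [(0.49, 0.248, 0.183), (0.511, 0.176, 0.132), (0.51, 0.176, 0.125), (0.511, 0.175, 0.116), (0.514, 0.163, 0.1), (0.527, 0.118, 0.063), (0.528, 0.113, 0.052), (0.539, 0.073, 0.017)]
322 [(0.505, 0.174, 0.14), (0.505, 0.173, 0.132), (0.505, 0.17, 0.122), (0.504, 0.171, 0.115), (0.505, 0.168, 0.105), (0.519, 0.116, 0.064), (0.518, 0.118, 0.057), (0.535, 0.059, 0.009)]
325 [(0.502, 0.158, 0.132), (0.502, 0.157, 0.124), (0.502, 0.155, 0.115), (0.512, 0.118, 0.084), (0.498, 0.165, 0.105), (0.511, 0.12, 0.068), (0.51, 0.12, 0.06), (0.511, 0.115, 0.048)]
328 [(0.525, 0.048, 0.069), (0.504, 0.123, 0.105), (0.505, 0.12, 0.095), (0.505, 0.118, 0.086), (0.49, 0.17, 0.11), (0.503, 0.12, 0.07), (0.502, 0.121, 0.062), (0.502, 0.12, 0.053)]
331 [(0.5, 0.112, 0.109), (0.497, 0.121, 0.106), (0.496, 0.124, 0.099), (0.496, 0.121, 0.089), (0.483, 0.169, 0.11), (0.482, 0.169, 0.103), (0.494, 0.122, 0.065), (0.494, 0.122, 0.056)]
334 [(0.491, 0.12, 0.115), (0.49, 0.122, 0.108), (0.488, 0.125, 0.101), (0.488, 0.124, 0.093), (0.478, 0.159, 0.106), (0.476, 0.166, 0.103), (0.486, 0.125, 0.068), (0.474, 0.171, 0.09)]
```

The depth along the front finger ends at z≈0.111, just above the bar top (0.110), although tool_pos reads 0.088. I'll check the tip location against the earlier picture with the jaws open.

```bash
python3 - <<'E'
from h import *
S=dict(np.load("side0.npz"))
from scipy.spatial.transform import Rotation as R
# side0 (start) & side11
def tips(p,y,hw=.05):
    p=np.array(p);y=np.array(y);return proj(S,[p,p+hw*y,p-hw*y])
print("start",tips([.2687,.6186,.2016],[-.398,-.917,.002]).round(0).tolist())
print("side11",tips([.3294,.6207,.1931],[-.984,-.177,-.022]).round(0).tolist())
print("side9 cup held",tips([.4944,.4595,.1881],[-.987,.159,.012],.04).round(0).tolist())
C=cloud(S);P=C.reshape(-1,3);m=(abs(P[:,0]-.269)<.1)&(abs(P[:,1]-.6186)<.1)&(P[:,2]>.1)
print("lowest depth z near tcp at start",np.nanpercentile(P[m][:,2],[0,.5,1,2,5]).round(3))
im=cv2.imread("pics/side11.png");cv2.imwrite("pics/s11c.png",cv2.resize(im[200:340,250:450],None,fx=4,fy=4))
E
```

```text
start [[386.0, 320.0], [406.0, 303.0], [364.0, 339.0]]
side11 [[344.0, 315.0], [378.0, 320.0], [310.0, 309.0]]
side9 cup held [[280.0, 232.0], [299.0, 239.0], [261.0, 225.0]]
lowest depth z near tcp at start [0.224 0.237 0.247 0.291 0.308]
```

View pics/s11c.png

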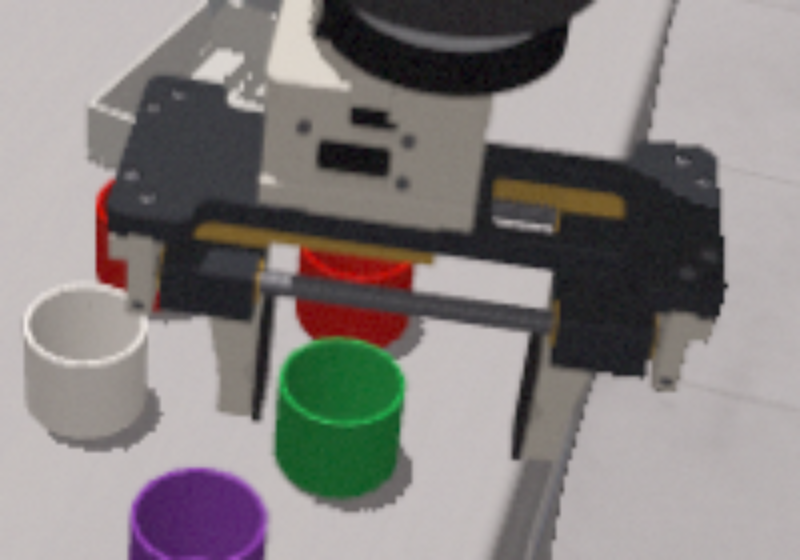

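The visible tips sit well above the projected TCP (11–23 mm depending on the picture), while xy agrees. So I go by the camera: reopen to 24 mm and descend about 20 mm more, watching the force.

```bash
python3 -m crank '[{"linear":[0,0,0.05],"rot":[0,0,0],"hand":0.27},{"linear":[0,0,0],"rot":[0,0,0],"hand":0.27},{"linear":[0,0,-0.1],"rot":[0,0,0],"hand":0.27},{"linear":[0,0,-0.1],"rot":[0,0,0],"hand":0.27},{"linear":[0,0,-0.1],"rot":[0,0,0],"hand":0.27}]'; python3 st2.py .514,.1585,.068;  python3 - <<'E'
from h import *
s=snap("side");crop(s,290,360,150,220,8,"side15c")
E
```

```text
clock: 24.78
tool_pos: [0.5142, 0.1584, 0.0721]
orientation: [-142.3, 89.6, 27.3]
force: [0.2, -0.7, -0.1]
opening: 0.0237
t 24.775 tcp [0.5142 0.1584 0.0721] grasp [0.5141 0.1583 0.0911] x [ 0.007  0.004 -1.   ] y [-0.181 -0.983 -0.005] jawhead -100.4 F [ 0.2 -0.7 -0.1] open 0.0237
joints [ 38.1  14.6 -26.9   0.1 -48.1  41.4]
TCP lin units [-0.    0.   -0.07] rot units [-0.04  0.08  0.  ]
```

View pics/side15c.png

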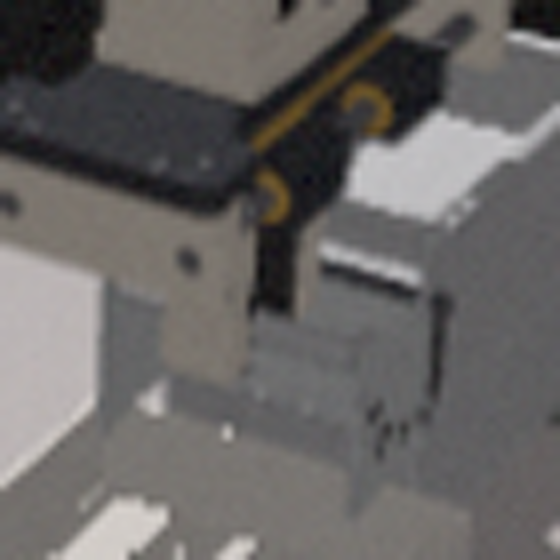

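The front finger now passes in front of the bar, with its tip at crop (205,375) and the bar running behind it at (300,325). Down a little more, then close.

```bash
python3 -m crank '[{"linear":[0,0,-0.09],"rot":[0,0,0],"hand":0.27},{"linear":[0,0,0],"rot":[0,0,0],"hand":0},{"linear":[0,0,0],"rot":[0,0,0],"hand":0},{"linear":[0,0,0],"rot":[0,0,0],"hand":0},{"linear":[0,0,0],"rot":[0,0,0],"hand":0}]'; python3 st2.py .514,.1585,.068;  python3 - <<'E'
from h import *
s=snap("side");crop(s,290,360,150,220,8,"side16c")
E
```

```text
clock: 25.45
tool_pos: [0.514, 0.1595, 0.0651]
orientation: [-132.6, 89.6, 36.9]
force: [0.7, -0.6, -2.1]
opening: 0.009
t 25.45 tcp [0.514  0.1595 0.0651] grasp [0.5139 0.1594 0.0841] x [ 0.006  0.005 -1.   ] y [-0.181 -0.983 -0.006] jawhead -100.4 F [ 0.7 -0.6 -2.1] open 0.009
joints [ 38.1  15.1 -27.2   0.  -47.2  41.4]
TCP lin units [ 0.   -0.02  0.05] rot units [-0.05  0.07  0.01]
```

View pics/side16c.png

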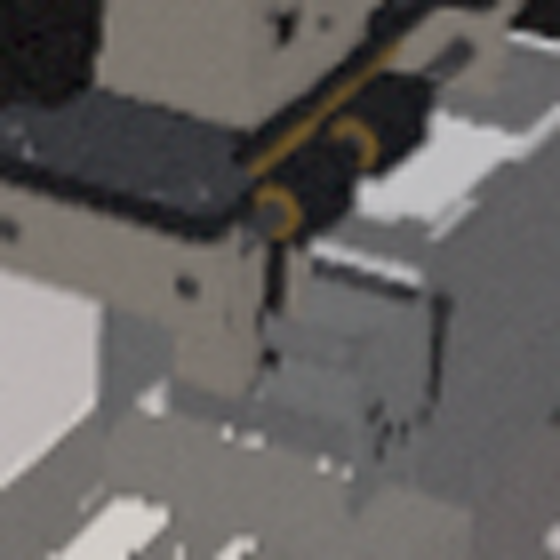

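```bash
python3 -m crank '[{"linear":[0,-0.01,0.1],"rot":[0,0,0],"hand":0},{"linear":[0,-0.02,0.1],"rot":[0,0,0],"hand":0},{"linear":[-0.01,-0.03,0.09],"rot":[0,0,0],"hand":0},{"linear":[-0.01,-0.045,0.085],"rot":[0,0,0],"hand":0},{"linear":[-0.01,-0.055,0.08],"rot":[0,0,0],"hand":0},{"linear":[0,0,0],"rot":[0,0,0],"hand":0}]'; python3 st2.py .5122,.1498,.0921;  python3 - <<'E'
from h import *
s=snap("side","side17");crop(s,280,370,130,220,6,"side17c")
E
```

```text
clock: 26.25
tool_pos: [0.5123, 0.1511, 0.0936]
orientation: [-121.0, 89.4, 48.5]
force: [2.3, 1.6, -8.3]
opening: 0.0083
t 26.25 tcp [0.5123 0.1511 0.0936] grasp [0.5122 0.1509 0.1126] x [ 0.007  0.008 -1.   ] y [-0.182 -0.983 -0.009] jawhead -100.5 F [ 2.3  1.6 -8.3] open 0.0083
joints [ 37.4  12.7 -25.9  -0.2 -50.7  42.2]
TCP lin units [-0.   -0.02 -0.03] rot units [-0.09  0.08  0.02]
```

View pics/side17c.png

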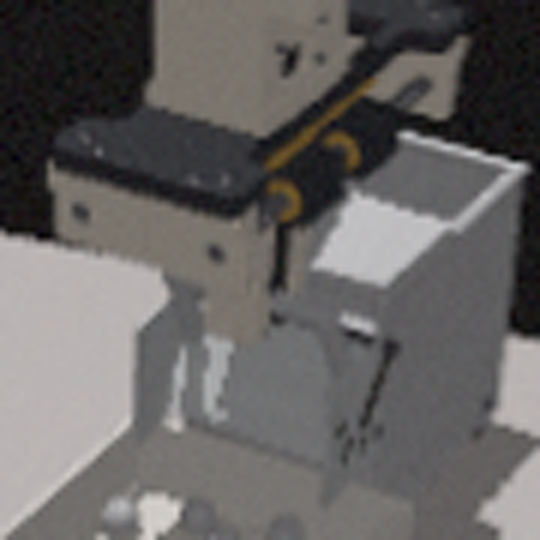

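```bash
python3 - <<'E'
from h import *
s=snap("side");crop(s,320,355,170,215,14,"side18c");crop(s,260,360,165,265,6,"side18t")
T=snap("top");crop(T,270,400,180,280,5,"top18c")
E
```

```text
(no output)
```

View pics/side18c.png

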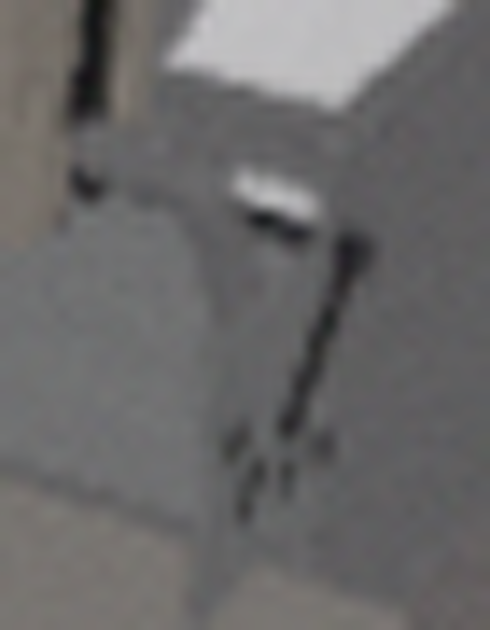

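View pics/side18t.png

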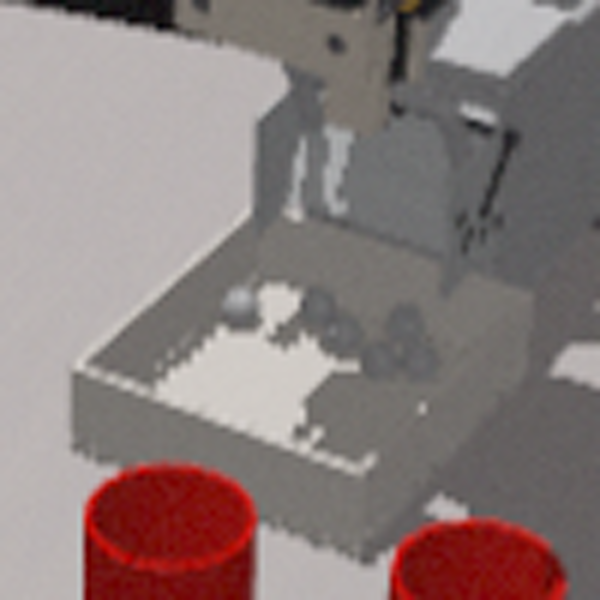

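View pics/top18c.png

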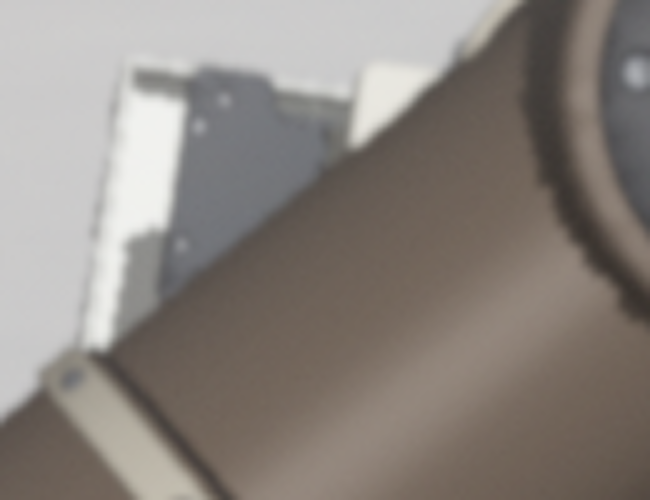

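All six balls are in the tray, at crop (240,305), (318,303), (343,333), (405,320), (378,358) and (418,355). The pointer seems to lie between the 20° mark at (286,480) and the long 40° mark at (248,495), so I'll work out the angle on the side-plate plane.

```bash
python3 - <<'E'
from h import *
s=dict(np.load("side0.npz"))
hx=np.array([-.181,-.983,0]);hy=np.array([.983,-.181,0]);o=np.array([.4962,.0554,0])
px=dict(hinge=(350,250),tip=(290,425),ptop=(345,265),m0=(322,442),m20=(286,480),m40a=(258,468),m40b=(243,515),m60=(236,442))
uv=np.array(list(px.values()))/14+[320-.46,170-.46]
c,d=rays(s,uv)
for yh in(-.044,-.05):
    k=(yh-(c-o)@hy)/(d@hy);P=c+k[:,None]*d
    L=np.c_[(P-o)@hx,P[:,2]]
    H=np.array([-.063,.105])
    print(yh)
    for n,l in zip(px,L):
        v=l-H;w=l-L[0];print(n,l.round(4),"ang from nominal hinge",np.degrees(np.arctan2(-v[0],-v[1])).round(1),"from seen hinge",np.degrees(np.arctan2(-w[0],-w[1])).round(1))
E
```

```text
-0.044
hinge [-0.0578  0.1008] ang from nominal hinge -50.6 from seen hinge -180.0
tip [-0.0768  0.0755] ang from nominal hinge 25.1 from seen hinge 37.0
ptop [-0.0594  0.0986] ang from nominal hinge -29.2 from seen hinge 35.6
m0 [-0.0628  0.0646] ang from nominal hinge -0.3 from seen hinge 7.8
m20 [-0.0766  0.0643] ang from nominal hinge 18.5 from seen hinge 27.2
m40a [-0.0886  0.0731] ang from nominal hinge 38.8 from seen hinge 48.0
m40b [-0.0932  0.0661] ang from nominal hinge 37.8 from seen hinge 45.6
m60 [-0.0983  0.0835] ang from nominal hinge 58.7 from seen hinge 66.9
-0.05
hinge [-0.0715  0.1096] ang from nominal hinge 118.1 from seen hinge -180.0
tip [-0.0902  0.0847] ang from nominal hinge 53.3 from seen hinge 37.0
ptop [-0.0731  0.1074] ang from nominal hinge 103.3 from seen hinge 35.6
m0 [-0.0764  0.0739] ang from nominal hinge 23.3 from seen hinge 7.8
m20 [-0.09    0.0736] ang from nominal hinge 40.7 from seen hinge 27.2
m40a [-0.1018  0.0823] ang from nominal hinge 59.7 from seen hinge 48.0
m40b [-0.1064  0.0754] ang from nominal hinge 55.7 from seen hinge 45.6
m60 [-0.1114  0.0925] ang from nominal hinge 75.6 from seen hinge 66.9
```

```bash
python3 - <<'E'
from h import *
s=snap("side");C=cloud(s)
hx=np.array([-.181,-.983,0]);hy=np.array([.983,-.181,0]);o=np.array([.4962,.0554,0])
P=C[180:208,310:338].reshape(-1,3);L=np.c_[(P-o)@hx,(P-o)@hy,P[:,2]]
m=(abs(L[:,1])<.034)&(L[:,0]<-.066)&(L[:,0]>-.105)&(L[:,2]<.1)&(L[:,2]>.055)
Q=L[m];print(len(Q))
# fit x = a+b z (+c y), robust
from scipy.optimize import least_squares
f=lambda q:Q[:,0]-q[0]-q[1]*Q[:,2]-q[2]*Q[:,1]
r=least_squares(f,[-.1,1,0],loss="soft_l1",f_scale=.002);print(r.x,np.degrees(np.arctan(r.x[1])),np.median(abs(f(r.x))))
print("x at z=.105",r.x[0]+r.x[1]*.105)
S0=dict(np.load("side0.npz"));C=cloud(S0);P=C[180:208,305:338].reshape(-1,3);L=np.c_[(P-o)@hx,(P-o)@hy,P[:,2]]
m=(abs(L[:,1])<.034)&(L[:,0]<-.05)&(L[:,0]>-.085)&(L[:,2]<.095)&(L[:,2]>.055);Q=L[m]
r=least_squares(f,[-.06,0,0],loss="soft_l1",f_scale=.002);print("shut ref",len(Q),np.degrees(np.arctan(r.x[1])),r.x)
E
python3 st2.py .5122,.1498,.0921
```

```text
413
[-0.13906334  0.68284994 -0.01280159] 34.32721266354456 0.0019203625350929737
x at z=.105 -0.06736409501603595
shut ref 208 -0.5726057668249718 [-0.0648816  -0.00999419 -0.01795979]
t 26.45 tcp [0.5124 0.1513 0.0932] grasp [0.5123 0.1512 0.1122] x [ 0.007  0.008 -1.   ] y [-0.182 -0.983 -0.009] jawhead -100.5 F [ 0.4  3.6 -6.3] open 0.0091
joints [ 37.4  12.8 -25.9  -0.2 -50.7  42.2]
TCP lin units [-0.   -0.03 -0.02] rot units [-0.09  0.08  0.02]
```

Pointer about 36.5°, flap-plane fit 34° (shut reference −0.6°), TCP travel about 42°. I'll raise a little, about 3°.

```bash
python3 -m crank '[{"linear":[0,-0.03,0.045],"rot":[0,0,0],"hand":0},{"linear":[0,0,0],"rot":[0,0,0],"hand":0},{"linear":[0,0,0],"rot":[0,0,0],"hand":0}]'; cat > ang.py <<'E'
from h import *
import sys
from scipy.optimize import least_squares
hx=np.array([-.181,-.983,0]);hy=np.array([.983,-.181,0]);o=np.array([.4962,.0554,0])
s=snap("side");crop(s,320,355,170,215,14,sys.argv[1]);C=cloud(s)
P=C[178:208,308:338].reshape(-1,3);L=np.c_[(P-o)@hx,(P-o)@hy,P[:,2]]
Q=L[(abs(L[:,1])<.034)&(L[:,0]<-.066)&(L[:,0]>-.11)&(L[:,2]<.1)&(L[:,2]>.055)][:,[0,2]]
c=Q.mean(0)
for _ in range(5):
    u=np.linalg.svd(Q-c,full_matrices=False)[2][0];d=(Q-c)@np.array([-u[1],u[0]]);Q=Q[abs(d)<.005];c=Q.mean(0)
u*=np.sign(u[1]);print("flap TLS",len(Q),np.degrees(np.arctan2(u[0],u[1])),"via hinge",np.degrees(np.arctan2(-.063-.002-c[0],.105-c[1])))
# dark pointer pixels
g=cv2.cvtColor(np.ascontiguousarray(s["image"]),cv2.COLOR_RGB2GRAY);v,u_=np.nonzero(g[184:202,336:349]<62)
uv=np.c_[u_+336,v+184].astype(float);uv=uv[(uv[:,1]>=186)];print("ptr px",len(uv))
q=cv2.fitLine(uv.astype(np.float32),cv2.DIST_L1,0,.01,.01).ravel();q*=np.sign(q[1]) if 1 else 1
a=np.array([q[2]-q[0]*7,q[3]-q[1]*7]);b=np.array([q[2]+q[0]*7,q[3]+q[1]*7])
cc,d=rays(s,[a,b]);k=(-.047-(cc-o)@hy)/(d@hy);P=cc+k[:,None]*d;w=P[1]-P[0]
print("pointer deg",np.degrees(np.arctan2(-(w@hx),-w[2])))
E
python3 ang.py side19c; python3 st2.py .5122,.1498,.0921
```

```text
clock: 26.82
tool_pos: [0.5121, 0.1497, 0.0957]
orientation: [-117.6, 89.4, 51.9]
force: [-0.4, 3.7, -8.3]
opening: 0.0091
flap TLS 420 41.51127365738036 via hinge 40.76426814315931
ptr px 21
pointer deg 38.308533839992926
t 26.875 tcp [0.5121 0.1496 0.0956] grasp [0.5119 0.1495 0.1146] x [ 0.006  0.008 -1.   ] y [-0.182 -0.983 -0.009] jawhead -100.5 F [ 0.5  4.4 -7.5] open 0.0088
joints [ 37.2  12.6 -25.8  -0.2 -51.1  42.4]
TCP lin units [ 0.    0.   -0.06] rot units [-0.09  0.07  0.01]
```

View pics/side19c.png

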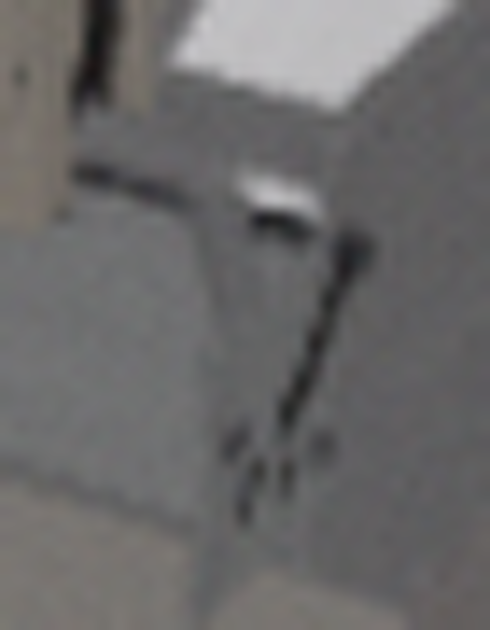

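```bash
python3 ang.py side20c; python3 - <<'E'
from h import *
hx=np.array([-.181,-.983,0]);hy=np.array([.983,-.181,0]);o=np.array([.4962,.0554,0])
s=snap("side","side20");C=cloud(s);P=C[165:200,295:345].reshape(-1,3);L=np.c_[(P-o)@hx,(P-o)@hy,P[:,2]]
m=(L[:,0]<-.08)&(L[:,0]>-.11)&(L[:,2]>.12)&(L[:,2]<.145)&(((L[:,1]>.013)&(L[:,1]<.04))|((L[:,1]<-.013)&(L[:,1]>-.04)))
Q=L[m];print(len(Q),np.median(Q,0),Q[:,2].max())
print(Q[np.argsort(Q[:,1])][::max(1,len(Q)//12)].round(3).tolist())
c,d=rays(s,[(201,233)])
print("cup side",[C[int(v),int(u)].round(3).tolist() for u,v in [(272,276),(272,305)]])
E
python3 st2.py .5122,.1498,.0921
```

```text
flap TLS 409 40.1286572834065 via hinge 41.20194724840094
ptr px 19
pointer deg 38.308533800815
88 [-0.0986726  -0.02113421  0.13307014] 0.14124515028890028
[[-0.092, -0.04, 0.123], [-0.095, -0.038, 0.126], [-0.101, -0.035, 0.137], [-0.1, -0.033, 0.13], [-0.102, -0.03, 0.138], [-0.101, -0.025, 0.139], [-0.099, -0.022, 0.129], [-0.102, -0.018, 0.134], [-0.092, -0.015, 0.134], [-0.095, -0.014, 0.14], [-0.099, 0.021, 0.129], [-0.095, 0.031, 0.124], [-0.101, 0.033, 0.129]]
cup side [[0.528, 0.417, 0.039], [0.505, 0.471, 0.014]]
t 26.975 tcp [0.5121 0.1496 0.0956] grasp [0.512  0.1495 0.1146] x [ 0.006  0.008 -1.   ] y [-0.182 -0.983 -0.009] jawhead -100.5 F [-0.2  4.8 -7.3] open 0.0087
joints [ 37.2  12.6 -25.8  -0.2 -51.1  42.4]
TCP lin units [ 0.    0.   -0.06] rot units [-0.09  0.07  0.01]
```

View pics/side20.png

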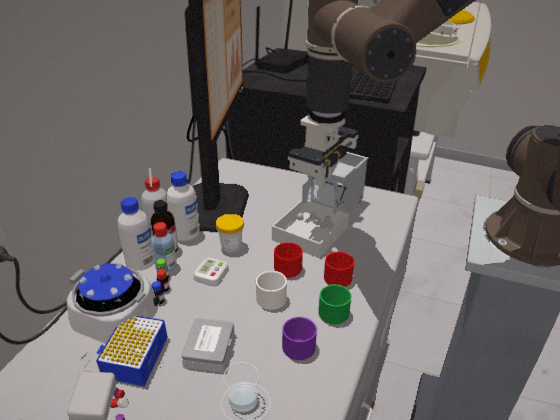

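The measurements agree on about 40°: flap fit 40–41°, pointer 38°, bar height about 0.133 m against the 0.132 m expected. The cup stands at (271,290), and the specimen cup and timer look unmoved. Handing in.

```bash
python3 -c "
from plant import ticket
print(ticket.close_job())"
```

```text
the job is handed in; nothing more can be done
None
```

I poured all six balls into the trough with the gate shut and stood the empty cup back upright near where it started. I then lifted the gate by its bar and handed the job in at about 27 s with the gripper still holding it open. The hand-in gave no verdict.

**Last checks:**
- **Balls:** all six are visible in the tray in the side view.
- **Gate angle:** the flap fit gave 40–41°, the pointer 38° and the bar height about 41°. Vertical TCP travel alone suggested about 47°. I trusted the camera readings, and all of them lie inside the 34–46° band.
- **Cup and bystanders:** the cup stands upright and released. The specimen cup and timer look unmoved.
- **Grip:** the jaws are closed on the bar at about 9 mm, with roughly 8 N on the wrist.

**Failed or disagreed:**
- **First pinch:** it closed above the bar and missed. The fingertips seen by the camera sat 11–23 mm higher than the reported TCP, so I reopened, went lower by camera and gripped the bar.
- **Balls in the trough:** only a couple were directly visible against the gate before I opened it. I took the rest to be hidden under the front wall, since the cup, tray and bench were clear.

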